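# Get the sensor capsule from under the mounting plate

### The job

Get the brass sensor capsule out from under the mounting plate of the open terminal box and stand it upright in the middle of the yellow test nest, keeping it upright all the way. To get at it, first clear the black display module and the orange terminal module onto the blue mat, then lay the plate flat on the mat too, clear of them; once the capsule is in the nest, lay the plate back on the box where it was and stand both modules back on it, each where it stood at the start and turned as before. Leave the multimeter, the mug and the screwdriver alone.

Things in the scene. Friction and masses are not known exactly. Their poses are not given: they have to be found in the camera images.
- case: Light blue-green open terminal box, fixed to the bench: 170 mm long (x), 105 mm wide (y), 56 mm tall, walls and floor 5 mm thick, so its inner floor is at 5 mm and 160 x 95 mm. Origin: centre of its underside, z up. The plate lies loose on its rim, with no pins or lip. Open fingers fit round the capsule in it along the box's length only.
- mat: Dark blue flat mat, fixed, 240 x 240 mm, 3 mm thick: the side area where things are cleared to. Origin: centre of its underside, so its top is 3 mm above the origin.
- nest: Test nest, fixed: grey square base 120 x 120 mm, 8 mm thick, carrying a yellow ring of 96 mm outside and 86 mm inside diameter that rises to 20 mm. The capsule stands inside the ring on the base, 8 mm above the origin. Origin: centre of the underside of the base, z up.
- plate: Aluminium plate 190 (x) x 125 (y) x 6 mm, 0.3 kg, lying loose on the box rim (underside at 56 mm), 10 mm over all round. Its 64 mm square window is crossed along x by a 12 mm bar with a black upright grip, 40 mm long (x), 12 mm thick (y), top 40 mm above the underside: pinch it across y. The capsule shows through but cannot pass. Modules stand 66 mm from centre in x. Origin: centre of underside.
- capsule: Sensor capsule: upright brass cylinder 50 mm in diameter with a red cap, 44 mm tall in all. Origin: centre of its underside, z up. At the start it stands on the inner floor of the box near the box's centre, under the plate. About 0.35 kg.
- display: Black display module with a teal screen and six blue keys on top: a block 56 mm long (its x), 44 mm wide (its y), 45 mm tall, 0.2 kg; grip it across the 44 mm width. Origin: centre of its underside, z up. At the start it stands on one end of the plate (which end varies), its long side roughly along the plate's.
- terminal: Orange terminal module with a white and a black stripe along its length on top: a block 56 mm long (its x), 44 mm wide (its y), 45 mm tall, 0.2 kg; grip it across the 44 mm width. Origin: centre of its underside, z up. At the start it stands on one end of the plate (which end varies), its long side roughly along the plate's.
- meter: Grey multimeter lying on the bench, 75 x 145 x 34 mm. Bystander: leave it alone. Origin: centre of its underside.
- mug: White mug, 80 mm across, 90 mm tall. Bystander: leave it alone. Origin: centre of its underside.
- driver: Screwdriver lying on the bench. Bystander: leave it alone.

How it is judged:
By the outcome, as a careful person would: the job done as asked, in the order asked, and still so for the second after the job is handed in, with the robot touching nothing.
It also fails if it takes over 149 s, if anything falls off the work surface, if the arm or the gripper's body presses on something with over 40 N, if the wrist force passes 120 N, or if a joint passes its speed limit or range.

### The arm

A 6-joint arm with a two-finger parallel gripper is mounted at the origin on the work surface. World frame = base frame: x ahead of the robot, y to its left, z up, the work surface at z = 0. Lengths are in mm, angles in rad, forces in N, time in s.
With the tool pointing down it reaches from about 350 to 875 mm from the base axis. Payload 4.2 kg.
Tool frame: the origin (TCP) lies midway between the tips of the shut fingers; the grasp point (between the pads) lies 19 mm behind it; z points along the fingers, y is the direction in which the jaws open and shut (so a half turn about z gives the same grasp; the last joint's range is limited). The gripper opens to 85 mm and grips with 20 to 120 N. Pads are 22 mm wide; open, the fingers measure 114 mm over their backs; the gripper's body (76 mm by 85 mm) begins 54 mm behind the grasp point. The pads swing forward as they close: fully open they stand 13 mm farther back than shut.
Start: joints at [-0.878, 0.385, 0.008, 0, -1.194, -0.259], TCP at [262.713, -567.081, 231.312] pointing down, gripper open.
Joint ranges: [-3.14, 3.14], [-1.21, 2.06], [-1.07, 1.41], [-3.16, 2.05], [-2.99, -0.16], [-3.1, 3.1]. Speed limits (rad/s): [2.79, 2.79, 3.14, 3.14, 3.14, 3.14].

### API

Orientations are given as a rotation vector (axis times angle).
In Python, from station import ctrl gives the robot as it stands.
- The arm moves only by the tool servo_tool, never from a script. Its arguments are lists of equal length, an entry for each row: "travel": the shift along the tool's x, y, z in m, a list of three; "yaw": the turn about the tool's z in degrees. A call has 1 to 8 rows; each row shifts and turns the commanded pose from where the row before left it, along the tool's axes as they then stand; what a row does not reach is not made up. A row lasts 1/8 s, in which the tool goes at most 62.5 mm and 10.7 degrees, less where a joint would pass 70% of its speed; a pose out of reach is approached as far as the arm can. A call is refused whole if a number of a shift passes 0.0625 or a number of a turn 10.7, either way. A call with a gripper value outside its range is refused whole. "gripper" is the opening, from 0 (shut) to 1 (fully open), set as the call begins (left out, the last holds). The fingers move at their own pace and stop on an object; "grip_force" is the grip in N (left out, the last holds). Time passes only in rows, so rows that do not move let the fingers close. It gives the time, the measured TCP pose, the force and the opening at its end, in the units of the state.
- ctrl.get_state(): the state, without advancing time (a new reading comes with each control period).
- ctrl.camera(name): name is "side" or "top"; returns the picture (384x512x3 uint8, red, green, blue); there is no depth.
- ctrl.calibration(name): a dict with "mtx" (3x3 intrinsics, pixels), "k1" (the pictures are not rectified: a ray, as slopes to the right and down, at radius r is drawn at 1 + k1 r^2 times it, then the intrinsics apply), "xyz" and "attitude" of the camera in the world. Camera axes: x right, y down, z forward; pixel columns grow to the right and rows downward; lengths in mm; the calibration is good to about 2 mm. A picture is of the moment at which its call begins. calibration takes no time and is no camera call.
- ctrl.job_done(): hands the job in, once; it reports no verdict.
Trained networks look in the newest picture that a camera, given by its name, has taken for a name from the list of things; names that differ only in an ending like _2 or _b are one class to them, and where a whole thing is asked for, a point or a joint stands for the part that bears it (a point fixed in the world has none). Each returns a list of dicts, best first, with "conf" (0 to 1); they miss things now and then, are a little off and sometimes report something else, mostly with a low value. They report only what shows in the picture. A call takes as long as a camera call.
- ctrl.cut_out(name, camera): "pixels" (384x512 bool, what is visible of it) and "rect" ([left, top, right, bottom] in pixels, round what is visible of it).
The state is a dict: "t": time; "q": joint angles; "qd": joint speeds; "effort": joint torques, N m; "position": TCP position; "ee_rot": TCP orientation; "ft_force": force on the tool from outside, world axes, zero at the start; "wrist_torque": the same for the moment, N m; "finger_gap": finger opening in mm.
Only numpy, scipy, OpenCV 4.12 (cv2) and the standard library are available. Lean on these libraries where they do the work, as an engineer would, in place of code of your own. Each camera call takes 0.05 s, during which the arm holds its last target.

## Working session

There is one attempt and no reset: what is moved stays moved. The work goes in short steps, Python scripts to look and compute and a tool call to move; the robot and the scene stay as the last step left them, time stands still between calls to the robot, and variables do not carry over. Pictures are saved under pics/ and viewed, and the job is handed in when it is done.

Besides the shell and the picture viewer there is one more tool, called after "Emit:" as a command line: name --pt "numbers of a row" for each row, then --argument value for the rest. servo_tool: Moves the arm, as the interface text tells. Its arguments: {"type":"object","properties":{"travel":{"type":"array"},"yaw":{"type":"array"},"gripper":{"type":"number"},"grip_force":{"type":"number"}},"required":["travel","yaw"]}

```bash
ls; mkdir -p pics; python3 - <<'E'
from station import ctrl
import cv2
s=ctrl.get_state();print(s)
for n in("top","side"):
    print(n,ctrl.calibration(n)); cv2.imwrite(f"pics/{n}0.png",ctrl.camera(n)[:,:,::-1])
E
```

```text
pics
{'t': 0.0, 'q': array([-8.78402733e-01,  3.85546990e-01,  6.61587511e-03, -4.84475738e-04,
       -1.19397842e+00, -2.58580752e-01]), 'qd': array([ 6.96049125e-04, -4.82259918e-05,  5.33095473e-04,  2.07952500e-04,
        7.03110929e-04, -1.50298075e-04]), 'effort': array([-5.97107628e-04, -3.92292523e+01,  1.88402814e+01,  4.18630779e+00,
       -4.60546813e-03, -9.14741179e-06]), 'position': array([ 262.46709609, -566.57680305,  230.22560718]), 'ee_rot': array([ 0.67570425, -3.0674835 , -0.0032744 ]), 'ft_force': array([0.30259424, 0.27468374, 0.61653564]), 'wrist_torque': array([-0.02412684,  0.00289898,  0.02790777]), 'finger_gap': 85.46391783381151}
top {'mtx': array([[470.24881295,   0.        , 251.96977474],
       [  0.        , 470.24881295, 188.81267666],
       [  0.        ,   0.        ,   1.        ]]), 'k1': 0.013789289611278305, 'xyz': array([ 496.40113935,   13.57178167, 1166.99818305]), 'attitude': array([-2.18280761,  2.19922856, -0.13150612])}
side {'mtx': array([[448.34938973,   0.        , 259.0665683 ],
       [  0.        , 448.34938973, 188.94801959],
       [  0.        ,   0.        ,   1.        ]]), 'k1': -0.15464868367808465, 'xyz': array([126.35954974, 507.96361442, 916.21970489]), 'attitude': array([-1.03626319,  2.53524243, -0.92914856])}
```

View pics/top0.png

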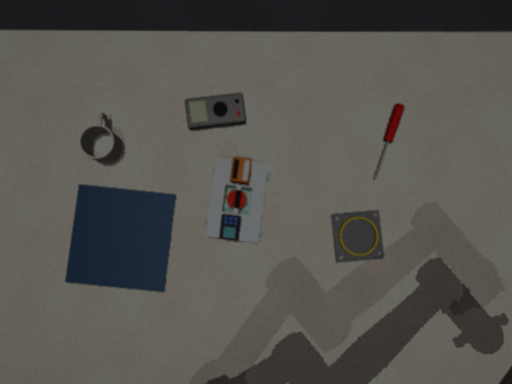

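View pics/side0.png

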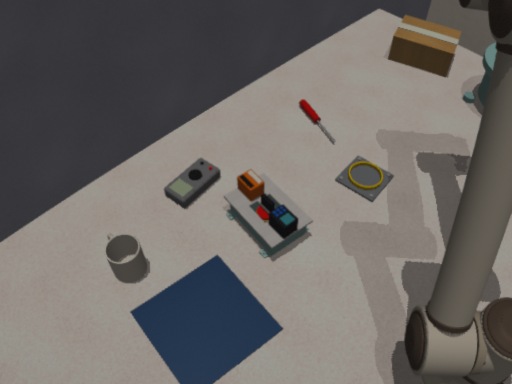

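```bash
cat > h.py <<'E'
from station import ctrl
import numpy as np, cv2
from scipy.spatial.transform import Rotation as R
from scipy.optimize import minimize
CAL={n:ctrl.calibration(n) for n in("top","side")}
def proj(n,P):
    c=CAL[n];M=R.from_rotvec(c['attitude']).as_matrix()
    p=(np.atleast_2d(P)-c['xyz'])@M
    s=p[:,:2]/p[:,2:];s=s*(1+c['k1']*(s**2).sum(1,keepdims=True))
    return s*[c['mtx'][0,0],c['mtx'][1,1]]+c['mtx'][:2,2]
def unproj(n,uv,z):
    c=CAL[n];M=R.from_rotvec(c['attitude']).as_matrix()
    uv=np.atleast_2d(uv).astype(float)
    s=cv2.undistortPoints(uv[:,None],c['mtx'],np.array([c['k1'],0,0,0,0.]))[:,0]
    d=np.c_[s,np.ones(len(s))]@M.T
    return c['xyz']+d*((z-c['xyz'][2])/d[:,2])[:,None]
def box(l,w,h):
    return np.array([[a*l/2,b*w/2,c*h] for a in(-1,1) for b in(-1,1) for c in(0,1)])
def cyl(r,h):
    t=np.linspace(0,2*np.pi,40,endpoint=False)
    return np.vstack([np.c_[r*np.cos(t),r*np.sin(t),0*t+z] for z in(0,h)])
def place(m,x,y,yaw,z): return m@R.from_euler('z',yaw).as_matrix().T+[x,y,z]
S=8
def render(n,P,x0,y0,w,h):
    q=proj(n,P)
    hull=cv2.convexHull(((q-[x0,y0]+.5)*S-.5).astype(np.float32))
    im=np.zeros((h*S,w*S),np.uint8);cv2.fillConvexPoly(im,np.round(hull*16).astype(np.int32),1,shift=4)
    return im.reshape(h,S,w,S).mean((1,3))
def masks(name,cams=("top","side"),minc=.3):
    o={}
    for n in cams:
        r=ctrl.cut_out(name,n)
        if r: o[n]=r[0]; print(name,n,[(round(a['conf'],2),np.round(a['rect']).tolist(),int(a['pixels'].sum())) for a in r[:3]])
        else: print(name,n,'none')
    return o
def fit(model,z,ms,x,y,yaw,fixyaw=False,shift=None):
    """silhouette fit"""
    def cost(p):
        c=0
        for n,m in ms.items():
            l,t,r,b=[int(v) for v in m['rect']];x0,y0=max(l-12,0),max(t-12,0);w,h=r-l+25,b-t+25
            px=m['pixels'][y0:y0+h,x0:x0+w].astype(float);h,w=px.shape
            im=render(n,place(model,p[0]*10,p[1]*10,yaw if fixyaw else p[2]*.1,z),x0,y0,w,h)
            c+=np.abs(im-px).sum()/px.sum()
        return c
    p0=np.array([x/10,y/10,yaw*10])
    best=None
    for k in range(2):
        s=minimize(cost,p0,method='Nelder-Mead',options=dict(initial_simplex=p0+np.array([[0,0,0],[1,0,0],[0,1,0],[0,0,1.5]])*(1 if k==0 else -.5),xatol=.005,fatol=1e-5))
        p0=s.x
    return np.array([p0[0]*10,p0[1]*10,p0[2]*.1,s.fun])
E
python3 - <<'E'
from h import *
import pickle
for n in CAL: ctrl.camera(n)
D={k:masks(k) for k in("case","mat","nest","plate","capsule","display","terminal","meter","mug","driver")}
pickle.dump(D,open('m0.pkl','wb'))
np.set_printoptions(precision=3,suppress=True)
for k,z in(("display",62),("terminal",62)):
    for cams in (("top",),("side",),("top","side")):
        ms={n:D[k][n] for n in cams if n in D[k]}
        m=ms[cams[0]]['pixels'];c=np.argwhere(m).mean(0)[::-1]
        X=unproj(cams[0],c,90)[0]
        print(k,cams,fit(box(56,44,45),z,ms,X[0],X[1],0.))
for k,z,mod in(("mat",0,box(240,240,3)),("nest",0,box(120,120,8))):
    for cams in (("top",),("side",)):
        ms={n:D[k][n] for n in cams if n in D[k]}
        c=np.argwhere(ms[cams[0]]['pixels']).mean(0)[::-1];X=unproj(cams[0],c,3)[0]
        print(k,cams,fit(mod,z,ms,X[0],X[1],0.))
vis=np.zeros((384,512,3),np.uint8)
for i,k in enumerate(("case","plate","capsule","display","terminal")):
    col=[(0,255,0),(200,200,200),(0,0,255),(255,0,0),(0,128,255)][i]
    if 'top' in D[k]: vis[D[k]['top']['pixels']]=col
cv2.imwrite('pics/v0.png',cv2.resize(vis[140:260,180:300],None,fx=5,fy=5,interpolation=0))
im=ctrl.camera('top')[:,:,::-1]
cv2.imwrite('pics/v0i.png',cv2.resize(im[140:260,180:300],None,fx=5,fy=5,interpolation=cv2.INTER_CUBIC))
E
```

```text
case top [(0.67, [223.0, 175.0, 267.0, 215.0], 306)]
case side [(0.75, [227.0, 200.0, 308.0, 257.0], 649)]
mat top [(0.77, [64.0, 185.0, 176.0, 295.0], 9914)]
mat side [(0.88, [129.0, 256.0, 280.0, 383.0], 11345)]
nest top [(0.74, [334.0, 208.0, 382.0, 262.0], 2393)]
nest side [(0.94, [338.0, 156.0, 392.0, 202.0], 1361)]
plate top [(0.63, [202.0, 157.0, 272.0, 244.0], 2805)]
plate side [(0.94, [224.0, 173.0, 310.0, 249.0], 2244)]
capsule top [(0.47, [225.0, 187.0, 247.0, 211.0], 246), (0.26, [68.0, 186.0, 173.0, 293.0], 9679)]
capsule side [(0.6, [258.0, 206.0, 270.0, 221.0], 124)]
display top [(0.85, [218.0, 214.0, 242.0, 239.0], 444)]
display side [(0.88, [270.0, 203.0, 298.0, 238.0], 661)]
terminal top [(0.64, [231.0, 158.0, 253.0, 185.0], 480)]
terminal side [(0.84, [241.0, 169.0, 265.0, 202.0], 590)]
meter top [(0.72, [185.0, 96.0, 244.0, 130.0], 1791)]
meter side [(0.83, [164.0, 158.0, 218.0, 209.0], 1456)]
mug top none
mug side [(0.63, [102.0, 229.0, 150.0, 283.0], 1632), (0.31, [130.0, 257.0, 282.0, 380.0], 11128)]
driver top [(0.91, [375.0, 103.0, 407.0, 176.0], 521), (0.61, [217.0, 213.0, 242.0, 238.0], 499)]
driver side [(0.49, [297.0, 99.0, 334.0, 140.0], 297)]
display ('top',) [504.689  31.564  -0.141   0.122]
display ('side',) [502.976  30.802  -0.162   0.124]
display ('top', 'side') [504.264  31.032  -0.161   0.252]
terminal ('top',) [635.769   6.587  -0.128   0.084]
terminal ('side',) [631.54    5.697  -0.245   0.099]
terminal ('top', 'side') [634.302   6.16   -0.121   0.243]
mat ('top',) [482.728 298.123  -0.112   0.017]
mat ('side',) [479.368 300.041  -0.124   0.016]
nest ('top',) [ 482.522 -283.886    0.084    0.032]
nest ('side',) [ 476.918 -283.144    0.093    0.112]
```

View pics/v0.png

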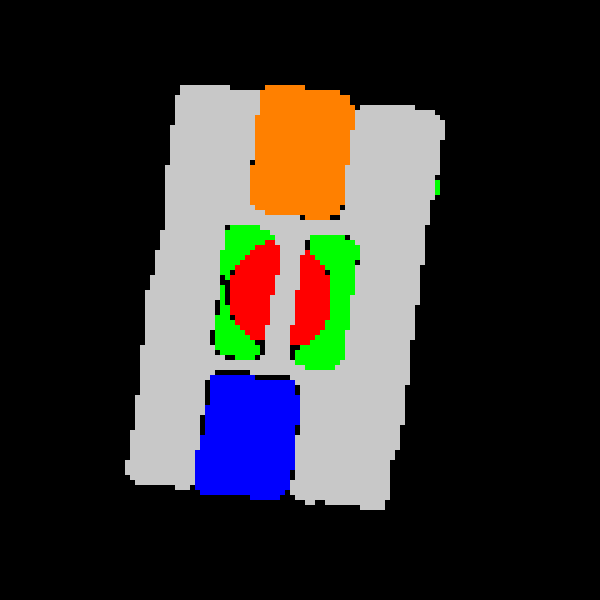

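View pics/v0i.png

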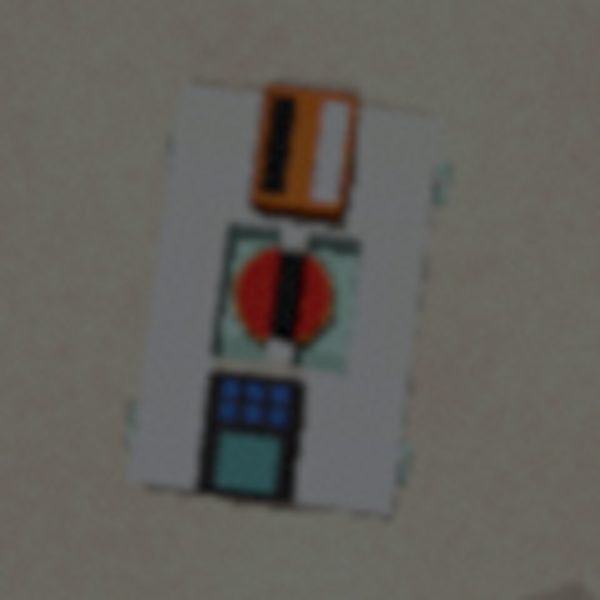

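```bash
python3 - <<'E'
from h import *
import pickle
np.set_printoptions(precision=3,suppress=True)
D=pickle.load(open('m0.pkl','rb'))
from h import *
for n in("top","side"):
    u=np.zeros((384,512),np.uint8)
    u[D['plate'][n]['pixels']]=1
    if n=='top':
        for k in("display","terminal"): u[D[k][n]['pixels']]=1
    # fill holes
    cs,_=cv2.findContours(u,cv2.RETR_EXTERNAL,cv2.CHAIN_APPROX_NONE)
    c=max(cs,key=cv2.contourArea);f=np.zeros_like(u);cv2.drawContours(f,[c],-1,1,-1)
    m={n:dict(rect=D['plate'][n]['rect'],pixels=f.astype(bool))}
    r=fit(box(190,125,6),56,m,570,20,-.13);print(n,r)
    ca=D['capsule'][n]['pixels'];h=cv2.convexHull(np.argwhere(ca)[:,::-1].astype(np.float32));(cx,cy),rad=cv2.minEnclosingCircle(h);print('caps',unproj(n,[cx,cy],49)[0],rad)
    me=D['meter'][n]; c=np.argwhere(me['pixels']).mean(0)[::-1]; X=unproj(n,c,25)[0]; print('meter',fit(box(145,75,34),0,{n:me},X[0],X[1],1.5))
mg=D['mug']['side'];c=np.argwhere(mg['pixels']).mean(0)[::-1];X=unproj('side',c,45)[0];print('mug',X)
for i in range(4):
    s=ctrl.get_state();print(s['position'],s['ee_rot'],s['t'],s['ft_force']); ctrl.camera('top')
M=R.from_rotvec(s['ee_rot']).as_matrix();print(M)
E
```

```text
top [571.753  14.941  -0.137   0.031]
caps [572.885  15.693  49.   ] 10.807758331298828
meter [792.225  66.962   1.666   0.103]
side [567.309  15.235  -0.146   0.559]
caps [567.522  27.623  49.   ] 8.324808120727539
meter [790.937  65.513   1.73    0.142]
mug [703.758 338.508  45.   ]
[ 262.694 -567.087  231.299] [ 0.676 -3.068 -0.   ] 1.25 [ 0.713  0.298 -0.462]
[ 262.691 -567.081  231.29 ] [ 0.676 -3.068 -0.   ] 1.3 [ 0.495 -0.335 -0.076]
[ 262.703 -567.083  231.307] [ 0.676 -3.068 -0.   ] 1.35 [ 0.792 -0.599  1.171]
[ 262.733 -567.083  231.321] [-0.676  3.068 -0.   ] 1.4 [-0.128 -0.284  0.393]
[[-0.907 -0.42   0.   ]
 [-0.42   0.907 -0.   ]
 [-0.    -0.    -1.   ]]
```

```bash
python3 - <<'E'
from h import *
import pickle
np.set_printoptions(precision=3,suppress=True)
D=pickle.load(open('m0.pkl','rb'))
ims=[ctrl.camera('top').astype(float) for _ in range(6)]
im=np.mean(ims,0);side=np.mean([ctrl.camera('side').astype(float) for _ in range(6)],0)
np.save('top0.npy',im);np.save('side0.npy',side)
from scipy.optimize import minimize
# gradient alignment of top face quads: maximise mean |luminance step| across edges
def edgefit(n,img,L,W,z,x,y,yaw,out=1.2,ins=1.2):
    def samp(P):
        q=proj(n,P).astype(np.float32);return cv2.remap(img.astype(np.float32),q[:,0:1],q[:,1:2],cv2.INTER_LINEAR)[:,0]
    t=np.linspace(-.9,.9,40)
    def rect(a,d):
        l,w=L/2+d,W/2+d
        return np.concatenate([np.c_[t*L/2,0*t+w],np.c_[t*L/2,0*t-w],np.c_[0*t+l,t*W/2],np.c_[0*t-l,t*W/2]])
    def cost(p):
        c,s=np.cos(p[2]*.1),np.sin(p[2]*.1)
        def tr(q): return np.c_[p[0]+c*q[:,0]-s*q[:,1],p[1]+s*q[:,0]+c*q[:,1],0*q[:,0]+z]
        o=samp(tr(rect(p,2.5)));i=samp(tr(rect(p,-2.5)))
        g=np.abs(o-i).sum(1).reshape(4,-1)
        return -g.mean()
    best=min((minimize(cost,[x+a,y+b,yaw*10+c],method='Nelder-Mead',options=dict(initial_simplex=np.array([x+a,y+b,yaw*10+c])+np.array([[0,0,0],[2,0,0],[0,2,0],[0,0,.5]]))) for a in(-2,2) for b in(-2,2) for c in(-.5,0,.5)),key=lambda r:r.fun)
    return best.x*[1,1,.1],best.fun
for n,img in(("top",im),("side",side)):
    print(n,'plate',edgefit(n,img,190,125,62,571,15,-.137))
    print(n,'window',edgefit(n,img,64,64,62,571,15,-.137))
    print(n,'disp',edgefit(n,img,56,44,107,504,31,-.13))
    print(n,'term',edgefit(n,img,56,44,107,634,6,-.12))
E
```

```text
top plate (array([568.313,  15.516,  -0.144]), np.float64(-37.216651916503906))
top window (array([563.818,  15.4  ,  -0.153]), np.float64(-80.31289672851562))
top disp (array([504.263,  30.401,  -0.124]), np.float64(-175.72274780273438))
top term (array([629.933,   4.352,  -0.155]), np.float64(-121.09477233886719))
side plate (array([568.036,  15.978,  -0.142]), np.float64(-78.71760559082031))
side window (array([571.496,  15.077,  -0.136]), np.float64(-100.37097930908203))
side disp (array([500.336,  34.554,  -0.128]), np.float64(-92.06269836425781))
side term (array([630.435,  11.737,  -0.06 ]), np.float64(-84.43834686279297))
```

```bash
cat > plan.py <<'E'
import sys; from h import *
# usage: plan.py x y z yaw_deg(object yaw) n
def plan(x,y,z,yaw,n,pose=None):
    st=ctrl.get_state();M=R.from_rotvec(st['ee_rot']).as_matrix()
    p=st['position'].copy() if pose is None else np.array(pose[0],float)
    a=np.degrees(np.arctan2(-M[0,1],M[1,1])) if pose is None else pose[1]  # tool y angle from +y
    d=(yaw-a+90)%180-90
    print('t',round(st['t'],2),'pos',p.round(1),'yaw',round(a,1),'turn',round(d,1),'q6',round(st['q'][5],2))
    T=np.array([x,y,z]);p0=p.copy();a0=a
    k=np.arange(1,n+1)/n; f=k if n<4 else None
    if f is None:
        w=np.ones(n);w[0]=w[-1]=.5
        if n>6: w[1]=w[-2]=.8
        f=np.cumsum(w)/w.sum()
    tr=[];yw=[]
    for i in range(n):
        tgt=p0+(T-p0)*f[i];ta=a0+d*f[i]
        r=np.radians(a);ty=np.array([-np.sin(r),np.cos(r),0]);tz=np.array([0,0,-1.]);tx=np.cross(ty,tz)
        B=np.c_[tx,ty,tz];s=np.round((B.T@(tgt-p))/1000,3);p=p+B@s*1000
        g=round(-(ta-a),1);a-=g
        tr.append([float(v)+0 for v in s]);yw.append(g)
    for i in range(0,n,8): print('travel',str(tr[i:i+8]).replace('-0.0,','0,').replace('-0.0]','0]').replace('0.0,','0,').replace('0.0]','0]'),'\nyaw',yw[i:i+8])
    print('end',p.round(1),round(a,1),'max',np.abs(tr).max(),np.abs(yw).max())
    return p,a
if __name__=='__main__':
    v=[float(q) for q in sys.argv[1:]];pose=None
    for i in range(0,len(v),5): pose=plan(*v[i:i+4],int(v[i+4]),pose)
E
python3 plan.py 503.5 31 150 -7.4 16 503.5 31 70 -7.4 4
```

```text
t 2.05 pos [ 262.7 -567.1  231.3] yaw 24.9 turn -32.3 q6 -0.26
travel [[-0.016, 0.015, 0.003], [-0.025, 0.025, 0.004], [-0.031, 0.032, 0.006], [-0.029, 0.033, 0.005], [-0.028, 0.034, 0.006], [-0.027, 0.035, 0.006], [-0.026, 0.036, 0.005], [-0.024, 0.037, 0.006]] 
yaw [np.float64(1.1), np.float64(1.8), np.float64(2.2), np.float64(2.2), np.float64(2.2), np.float64(2.2), np.float64(2.2), np.float64(2.2)]
travel [[-0.022, 0.038, 0.005], [-0.021, 0.039, 0.006], [-0.02, 0.039, 0.005], [-0.018, 0.041, 0.006], [-0.016, 0.041, 0.006], [-0.015, 0.041, 0.005], [-0.01, 0.034, 0.005], [-0.006, 0.021, 0.002]] 
yaw [np.float64(2.2), np.float64(2.2), np.float64(2.3), np.float64(2.2), np.float64(2.2), np.float64(2.2), np.float64(1.7), np.float64(1.2)]
end [503.1  30.7 150.3] -7.4 max 0.041 2.3
t 2.05 pos [503.1  30.7 150.3] yaw -7.4 turn 0.0 q6 -0.26
travel [[0, 0, 0.013], [0, 0, 0.027], [0, 0, 0.027], [0, 0, 0.013]] 
yaw [np.float64(-0.0), np.float64(-0.0), np.float64(-0.0), np.float64(-0.0)]
end [503.1  30.7  70.3] -7.4 max 0.027 0.0
```

Emit:
servo_tool --pt "-0.016 0.015 0.003" --pt "-0.025 0.025 0.004" --pt "-0.031 0.032 0.006" --pt "-0.029 0.033 0.005" --pt "-0.028 0.034 0.006" --pt "-0.027 0.035 0.006" --pt "-0.026 0.036 0.005" --pt "-0.024 0.037 0.006" --yaw '[1.1,1.8,2.2,2.2,2.2,2.2,2.2,2.2]' --gripper 1 --grip_force 40

```text
t: 3.05
position: [384.1, -266.8, 190.5]
ee_rot: [-0.238, 3.132, -0.001]
ft_force: [0.8, -0.6, 0.8]
finger_gap: 85.8
```

Emit:
servo_tool --pt "-0.022 0.038 0.005" --pt "-0.021 0.039 0.006" --pt "-0.02 0.039 0.005" --pt "-0.018 0.041 0.006" --pt "-0.016 0.041 0.006" --pt "-0.015 0.041 0.005" --pt "-0.01 0.034 0.005" --pt "-0.006 0.021 0.002" --yaw '[2.2,2.2,2.3,2.2,2.2,2.2,1.7,1.2]'

```text
t: 4.05
position: [503.6, 32.3, 150.1]
ee_rot: [0.203, 3.135, -0.0]
ft_force: [-0.1, -0.1, -0.5]
finger_gap: 85.2
```

```bash
sed -i 's/g=round(-(ta-a),1)/g=round(float(-(ta-a)),1)+0/' plan.py; python3 - <<'E'
from h import *
s=ctrl.get_state();print(s['position'],s['ee_rot'],s['t'],s['ft_force'])
for n in CAL:
    cv2.imwrite(f'pics/{n}1.png',ctrl.camera(n)[100:300,150:350,::-1].repeat(3,0).repeat(3,1))
E
python3 plan.py 503.5 31 150 -7.4 1
```

```text
[503.58654517  32.28641262 150.14420832] [ 2.02652757e-01  3.13498916e+00 -6.51003762e-05] 4.05 [-0.09975354 -0.13819693 -0.50223315]
t 4.15 pos [504.   32.4 150.1] yaw -7.3 turn -0.1 q6 -2.08
travel [[0, -0.001, 0]] 
yaw [0.1]
end [503.8  31.4 150.1] -7.4 max 0.001 0.1
```

View images.

View pics/top1.png

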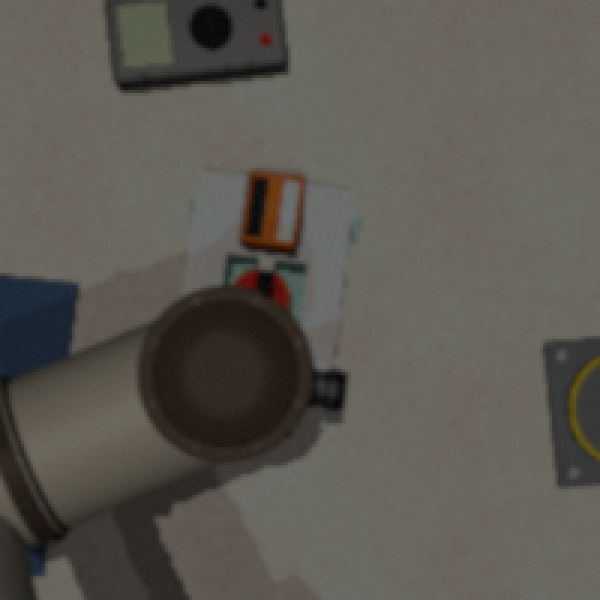

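View pics/side1.png

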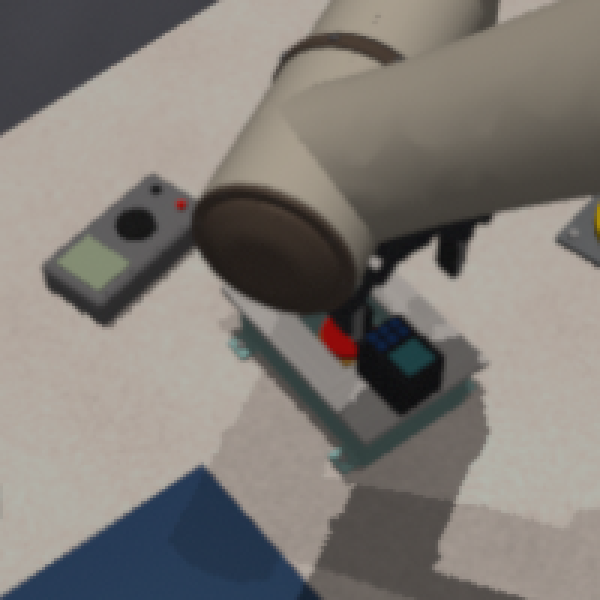

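Emit:
servo_tool --pt "0 -0.001 0.013" --pt "0 0 0.027" --pt "0 0 0.027" --pt "0 0 0.013" --pt "0 0 0" --yaw '[0,0,0,0,0]'

```text
t: 4.78
position: [502.2, 28.9, 69.5]
ee_rot: [-0.205, -3.133, 0.002]
ft_force: [0.1, -0.1, 0.2]
finger_gap: 85.4
```

Emit:
servo_tool --pt "0 0 0" --pt "0 0 0" --pt "0 0 0" --pt "0 0 0" --pt "0 0 0" --pt "0 0 0" --yaw '[0,0,0,0,0,0]' --gripper 0 --grip_force 40

```text
t: 5.52
position: [503.8, 30.0, 71.3]
ee_rot: [0.203, 3.133, 0.001]
ft_force: [-1.4, 1.2, 6.2]
finger_gap: 43.5
```

```bash
python3 - <<'E'
from h import *
st=[]
for n in range(3): ctrl.camera('top');s=ctrl.get_state();st.append(s['position'])
print(np.mean(st,0),s['ee_rot'])
E
python3 plan.py 503.5 31 100 -7.4 3 414 244.5 100 -6.8 7 414 244.5 14 -6.8 5
```

```text
[503.74793901  30.00198925  71.32258549] [2.03185054e-01 3.13297528e+00 9.97210355e-04]
t 5.67 pos [503.7  30.   71.3] yaw -7.4 turn 0.0 q6 -2.08
travel [[0, 0, -0.01], [0, 0.001, -0.009], [0, 0, -0.01]] 
yaw [0.0, 0.0, 0.0]
end [503.9  31.  100.3] -7.4 max 0.01 0.0
t 5.67 pos [503.9  31.  100.3] yaw -7.4 turn 0.6 q6 -2.08
travel [[0.01, 0.018, 0], [0.017, 0.028, 0], [0.021, 0.036, 0], [0.02, 0.036, 0], [0.021, 0.036, 0], [0.016, 0.029, 0], [0.011, 0.018, 0]] 
yaw [-0.1, 0.0, -0.2, -0.1, -0.1, -0.1, 0.0]
end [413.7 244.8 100.3] -6.8 max 0.036 0.2
t 5.67 pos [413.7 244.8 100.3] yaw -6.8 turn 0.0 q6 -2.08
travel [[0, 0, 0.011], [0, 0, 0.021], [0, 0, 0.022], [0, 0, 0.022], [0, 0, 0.01]] 
yaw [0.0, 0.0, 0.0, 0.0, 0.0]
end [413.7 244.8  14.3] -6.8 max 0.022 0.0
```

Emit:
servo_tool --pt "0 0 -0.008" --pt "0 0 -0.012" --pt "0 0 -0.015" --yaw '[0,0,0]'

```text
t: 6.05
position: [502.4, 29.5, 105.7]
ee_rot: [-0.204, -3.134, 0.001]
ft_force: [0.4, 0.3, -2.0]
finger_gap: 43.6
```

Emit:
servo_tool --pt "0.01 0.018 0" --pt "0.017 0.028 0" --pt "0.021 0.036 0" --pt "0.02 0.036 0" --pt "0.021 0.036 0" --pt "0.016 0.029 0" --pt "0.011 0.018 0" --yaw '[-0.1,0,-0.2,-0.1,-0.1,-0.1,0]'

```text
t: 6.92
position: [412.3, 244.9, 105.8]
ee_rot: [0.185, 3.136, 0.001]
ft_force: [1.3, 0.5, -2.4]
finger_gap: 43.7
```

```bash
python3 plan.py 414 244.5 13.5 -6.8 5
```

```text
t 6.92 pos [412.3 244.9 105.8] yaw -6.8 turn -0.0 q6 -2.56
travel [[0, 0, 0.012], [-0.001, 0, 0.023], [0, 0, 0.023], [-0.001, 0, 0.023], [0, 0, 0.011]] 
yaw [0.0, 0.0, 0.0, 0.0, 0.0]
end [414.2 244.7  13.8] -6.8 max 0.023 0.0
```

Emit:
servo_tool --pt "0 0 0.012" --pt "-0.001 0 0.023" --pt "0 0 0.023" --pt "0 0 0.023" --pt "0 0 0.011" --pt "0 0 0.001" --pt "0 0 0" --yaw '[0,0,0,0,0,0,0]'

```text
t: 7.8
position: [414.2, 243.3, 12.4]
ee_rot: [0.188, 3.136, 0.0]
ft_force: [0.3, 0.2, -1.2]
finger_gap: 43.4
```

Emit:
servo_tool --pt "0 0 0" --pt "0 0 0" --pt "0 0 0" --pt "0 0 0" --yaw '[0,0,0,0]' --gripper 1

```text
t: 8.3
position: [414.0, 243.6, 12.5]
ee_rot: [0.187, 3.136, 0.0]
ft_force: [0.2, -0.4, -0.0]
finger_gap: 85.2
```

```bash
python3 plan.py 414 244 143 -7 5 634 6 145 -7.2 9 634 6 70 -7.2 5
```

```text
t 8.3 pos [414.  243.6  12.5] yaw -6.8 turn -0.2 q6 -2.56
travel [[0, 0, -0.016], [0, 0, -0.033], [0, 0, -0.033], [0, 0, -0.032], [0, 0, -0.017]] 
yaw [0.0, 0.1, 0.0, 0.0, 0.1]
end [414.  243.6 143.5] -7.0 max 0.033 0.1
t 8.3 pos [414.  243.6 143.5] yaw -7.0 turn -0.2 q6 -2.56
travel [[-0.016, -0.014, 0], [-0.026, -0.022, 0], [-0.033, -0.027, 0], [-0.032, -0.028, -0.001], [-0.033, -0.027, 0], [-0.033, -0.027, 0], [-0.032, -0.028, 0], [-0.026, -0.022, 0]] 
yaw [0.0, 0.0, 0.0, 0.1, 0.0, 0.0, 0.0, 0.0]
travel [[-0.017, -0.014, -0.001]] 
yaw [0.1]
end [634.3   5.5 145.5] -7.2 max 0.033 0.1
t 8.3 pos [634.3   5.5 145.5] yaw -7.2 turn 0.0 q6 -2.56
travel [[0, 0, 0.009], [0, 0, 0.019], [0, 0, 0.019], [0, 0, 0.019], [0, 0, 0.009]] 
yaw [0.0, 0.0, 0.0, 0.0, 0.0]
end [634.3   5.5  70.5] -7.2 max 0.019 0.0
```

Emit:
servo_tool --pt "0 0 -0.016" --pt "0 0 -0.033" --pt "0 0 -0.033" --pt "0 0 -0.032" --pt "0 0 -0.017" --yaw '[0,0.1,0,0,0.1]'

```text
t: 8.93
position: [414.4, 243.9, 145.2]
ee_rot: [0.193, 3.134, 0.004]
ft_force: [-1.0, 0.7, -0.1]
finger_gap: 85.2
```

Emit:
servo_tool --pt "-0.02 -0.018 0" --pt "-0.03 -0.025 0" --pt "-0.036 -0.03 0" --pt "-0.036 -0.03 0" --pt "-0.036 -0.03 0" --pt "-0.036 -0.03 0" --pt "-0.034 -0.029 0" --pt "-0.02 -0.017 0" --yaw '[0,0,0,0.1,0,0,0.1,0]'

```text
t: 9.93
position: [635.1, 3.6, 142.8]
ee_rot: [-0.201, -3.135, 0.0]
ft_force: [-0.2, 0.2, -0.1]
finger_gap: 85.3
```

```bash
python3 plan.py 634 6 145 -7.2 1
```

```text
t 9.93 pos [635.1   3.6 142.8] yaw -7.3 turn 0.1 q6 -1.96
travel [[0.001, 0.002, -0.002]] 
yaw [-0.1]
end [634.4   5.7 144.8] -7.2 max 0.002 0.1
```

Emit:
servo_tool --pt "0 0.001 0.009" --pt "0 0 0.019" --pt "0 0 0.019" --pt "0 0 0.018" --pt "0 0 0.009" --pt "0 0 0" --pt "0 0 0" --yaw '[0,0,0,0,0,0,0]'

```text
t: 10.8
position: [634.8, 6.6, 70.0]
ee_rot: [0.198, 3.134, 0.0]
ft_force: [-0.1, 0.5, 1.1]
finger_gap: 85.3
```

Emit:
servo_tool --pt "0 0 0" --pt "0 0 0" --pt "0 0 0" --pt "0 0 0" --pt "0 0 0" --pt "0 0 0" --yaw '[0,0,0,0,0,0]' --gripper 0

```text
t: 11.55
position: [634.7, 6.4, 69.9]
ee_rot: [0.198, 3.134, 0.0]
ft_force: [-0.5, 0.6, 3.6]
finger_gap: 43.4
```

Emit:
servo_tool --pt "0 0 -0.008" --pt "0 0 -0.012" --pt "0 0 -0.015" --yaw '[0,0,0]'

```text
t: 11.92
position: [633.9, 6.3, 104.6]
ee_rot: [-0.199, -3.134, 0.0]
ft_force: [-0.2, -0.4, -2.5]
finger_gap: 43.5
```

```bash
python3 plan.py 533.3 230.3 105 -6.8 8 533.3 230.3 12.5 -6.8 6
```

```text
t 11.93 pos [633.9   6.3 104.6] yaw -7.2 turn 0.4 q6 -1.96
travel [[0.01, 0.016, 0], [0.015, 0.025, 0], [0.02, 0.032, 0], [0.019, 0.032, 0], [0.019, 0.032, 0], [0.019, 0.032, 0], [0.016, 0.025, 0], [0.009, 0.016, 0]] 
yaw [0.0, -0.1, -0.1, 0.0, -0.1, -0.1, 0.0, 0.0]
end [533.6 230.3 104.6] -6.8 max 0.032 0.1
t 11.93 pos [533.6 230.3 104.6] yaw -6.8 turn 0.0 q6 -1.96
travel [[0, 0, 0.009], [0, 0, 0.019], [0, 0, 0.018], [0, 0, 0.018], [0, 0, 0.019], [0, 0, 0.009]] 
yaw [0.0, 0.0, 0.0, 0.0, 0.0, 0.0]
end [533.6 230.3  12.6] -6.8 max 0.019 0.0
```

Emit:
servo_tool --pt "0.01 0.016 0" --pt "0.015 0.025 0" --pt "0.02 0.032 0" --pt "0.019 0.032 0" --pt "0.019 0.032 0" --pt "0.019 0.032 0" --pt "0.016 0.025 0" --pt "0.009 0.016 0" --yaw '[0,-0.1,-0.1,0,-0.1,-0.1,0,0]'

```text
t: 12.92
position: [532.7, 232.0, 104.4]
ee_rot: [-0.185, -3.136, -0.0]
ft_force: [-0.1, 0.4, -2.4]
finger_gap: 43.3
```

Emit:
servo_tool --pt "0 0 0.009" --pt "0 0 0.019" --pt "0 0 0.018" --pt "0 0 0.018" --pt "0 0 0.019" --pt "0 0 0.009" --pt "0 0 0.001" --pt "0 0 0" --yaw '[0,0,0,0,0,0,0,0]'

```text
t: 13.92
position: [534.3, 230.2, 11.4]
ee_rot: [0.188, 3.136, 0.0]
ft_force: [-0.4, -0.4, -1.5]
finger_gap: 43.4
```

Release, rise, and fetch the plate.

Emit:
servo_tool --pt "0 0 0" --pt "0 0 0" --pt "0 0 0" --pt "0 0 -0.016" --pt "0 0 -0.033" --pt "0 0 -0.033" --pt "0 0 -0.032" --pt "0 0 -0.017" --yaw '[0,0,0,0,0,0,0,0]' --gripper 1

```text
t: 14.92
position: [534.9, 230.9, 145.9]
ee_rot: [0.187, 3.132, 0.005]
ft_force: [0.4, 0.5, -0.4]
finger_gap: 85.5
```

```bash
python3 - <<'E'
from h import *
for n in CAL:
    cv2.imwrite(f'pics/{n}2.png',cv2.resize(ctrl.camera(n)[100:330,60:350,::-1],None,fx=2,fy=2))
E
python3 plan.py 569.5 15.5 142 -8 8
```

```text
t 15.03 pos [535.4 231.3 146. ] yaw -6.8 turn -1.2 q6 -2.38
travel [[-0.005, -0.016, 0], [-0.007, -0.025, 0.001], [-0.009, -0.032, 0], [-0.009, -0.032, 0.001], [-0.009, -0.032, 0.001], [-0.01, -0.031, 0], [-0.008, -0.026, 0.001], [-0.004, -0.016, 0]] 
yaw [0.1, 0.1, 0.2, 0.2, 0.2, 0.2, 0.1, 0.1]
end [569.1  15.2 142. ] -8.0 max 0.032 0.2
```

View pics/side2.png

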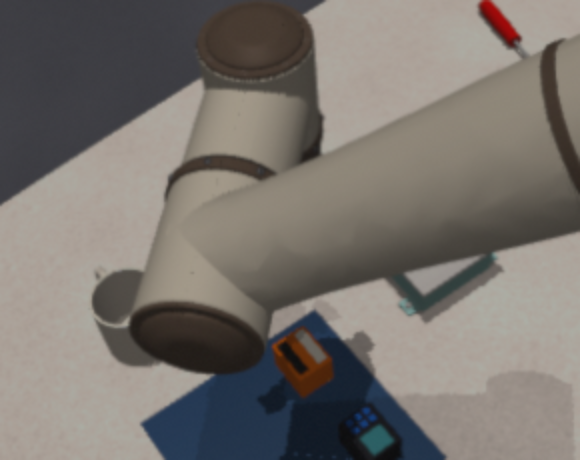

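View pics/top2.png

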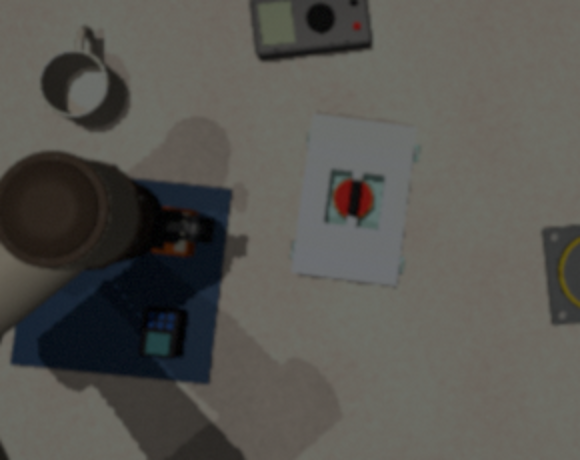

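```bash
python3 - <<'E'
from h import *
np.set_printoptions(precision=3,suppress=True)
ctrl.camera('top');m=masks('plate',('top',))
u=m['top']['pixels'].astype(np.uint8)
cs,_=cv2.findContours(u,cv2.RETR_EXTERNAL,cv2.CHAIN_APPROX_NONE)
c=max(cs,key=cv2.contourArea);cv2.drawContours(u,[c],-1,1,-1)
m['top']['pixels']=u.astype(bool)
print(fit(box(190,125,6),56,m,570,15,-.14))
E
```

```text
plate top noneTraceback (most recent call last):
  File "<stdin>", line 4, in <module>
KeyError: 'top'
```

Emit:
servo_tool --pt "-0.005 -0.016 0" --pt "-0.007 -0.025 0.001" --pt "-0.009 -0.032 0" --pt "-0.009 -0.032 0.001" --pt "-0.009 -0.032 0.001" --pt "-0.01 -0.031 0" --pt "-0.008 -0.026 0.001" --pt "-0.004 -0.016 0" --yaw '[0.1,0.1,0.2,0.2,0.2,0.2,0.1,0.1]'

```text
t: 16.12
position: [566.9, 12.2, 137.2]
ee_rot: [-0.223, -3.131, 0.001]
ft_force: [-0.3, 1.4, 0.5]
finger_gap: 85.3
```

Emit:
servo_tool --pt "0 0 0" --pt "0 0 0.01" --pt "0 0 0.015" --pt "0 0 0.015" --pt "0 0 0.015" --pt "0 0 0.008" --pt "0 0 0" --pt "0 0 0" --yaw '[0,0,0,0,0,0,0,0]'

```text
t: 17.12
position: [568.0, 14.3, 75.7]
ee_rot: [0.22, 3.133, 0.0]
ft_force: [-0.0, -1.0, 0.5]
finger_gap: 85.3
```

Emit:
servo_tool --pt "-0.001 0.001 0.004" --pt "0 0 0.005" --pt "0 0 0" --pt "0 0 0" --yaw '[0,0,0,0]'

```text
t: 17.62
position: [568.7, 15.1, 66.3]
ee_rot: [-0.22, -3.134, 0.0]
ft_force: [-0.6, 0.2, 0.2]
finger_gap: 85.5
```

Emit:
servo_tool --pt "0 0 0" --pt "0 0 0" --pt "0 0 0" --pt "0 0 0" --pt "0 0 0" --pt "0 0 0" --pt "0 0 0" --pt "0 0 0" --yaw '[0,0,0,0,0,0,0,0]' --gripper 0 --grip_force 60

```text
t: 18.62
position: [568.9, 15.2, 66.5]
ee_rot: [0.22, 3.134, 0.0]
ft_force: [-0.1, 0.5, 2.7]
finger_gap: 11.7
```

Emit:
servo_tool --pt "0 0 -0.003" --pt "0 0 -0.007" --pt "0 0 -0.015" --pt "0 0 -0.02" --pt "0 0 -0.015" --pt "0 0 -0.005" --yaw '[0,0,0,0,0,0]'

```text
t: 19.38
position: [569.3, 15.3, 132.9]
ee_rot: [0.22, 3.131, 0.002]
ft_force: [0.2, 0.3, -3.7]
finger_gap: 11.1
```

```bash
python3 plan.py 487 348.7 132 -6.8 12
```

```text
t 19.38 pos [569.3  15.3 132.9] yaw -8.0 turn 1.2 q6 -2.02
travel [[0.006, 0.015, 0], [0.01, 0.024, 0], [0.012, 0.03, 0], [0.012, 0.03, 0], [0.011, 0.03, 0], [0.012, 0.031, 0], [0.012, 0.03, 0.001], [0.012, 0.03, 0]] 
yaw [-0.1, -0.1, -0.1, -0.1, -0.1, -0.1, -0.1, -0.2]
travel [[0.011, 0.03, 0], [0.012, 0.03, 0], [0.009, 0.025, 0], [0.006, 0.015, 0]] 
yaw [-0.1, -0.1, -0.1, 0.0]
end [486.9 348.8 131.9] -6.8 max 0.031 0.2
```

Emit:
servo_tool --pt "0.006 0.015 0" --pt "0.01 0.024 0" --pt "0.012 0.03 0" --pt "0.012 0.03 0" --pt "0.011 0.03 0" --pt "0.012 0.031 0" --pt "0.012 0.03 0.001" --pt "0.012 0.03 0" --yaw '[-0.1,-0.1,-0.1,-0.1,-0.1,-0.1,-0.1,-0.2]'

```text
t: 20.38
position: [510.4, 246.1, 129.3]
ee_rot: [-0.195, -3.134, 0.002]
ft_force: [0.4, -0.1, -2.8]
finger_gap: 11.1
```

Emit:
servo_tool --pt "0.011 0.03 0" --pt "0.012 0.03 0" --pt "0.009 0.025 0" --pt "0.006 0.015 0" --pt "0 0 0" --pt "0 0 0" --yaw '[-0.1,-0.1,-0.1,0,0,0]'

```text
t: 21.12
position: [486.1, 347.9, 130.0]
ee_rot: [-0.188, -3.135, 0.002]
ft_force: [-0.7, -0.4, -2.9]
finger_gap: 11.4
```

```bash
python3 plan.py 487 348.7 16 -6.8 8;python3 - <<'E'
from h import *
for n in CAL:
    cv2.imwrite(f'pics/{n}3.png',cv2.resize(ctrl.camera(n)[100:384,60:350,::-1],None,fx=2,fy=2))
E
```

```text
t 21.12 pos [486.1 347.9 130. ] yaw -6.9 turn 0.1 q6 -2.58
travel [[0, 0, 0.009], [0, 0, 0.013], [0, 0, 0.018], [0, 0, 0.017], [-0.001, 0.001, 0.017], [0, 0, 0.018], [0, 0, 0.013], [0, 0, 0.009]] 
yaw [0.0, 0.0, 0.0, 0.0, 0.0, -0.1, 0.0, 0.0]
end [487.2 348.8  16. ] -6.8 max 0.018 0.1
```

View pics/side3.png

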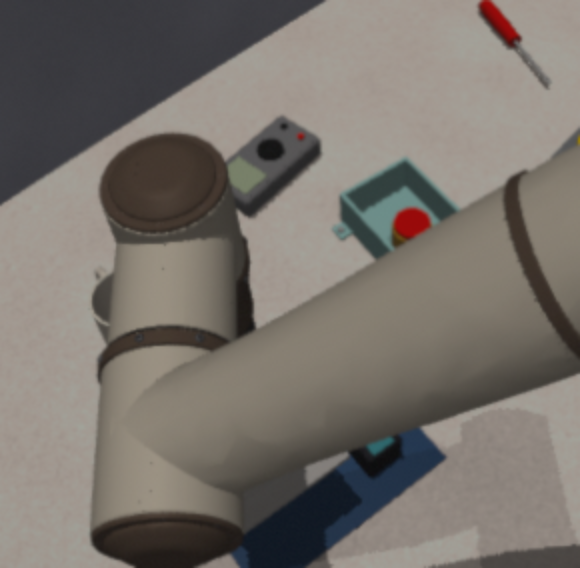

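View pics/top3.png

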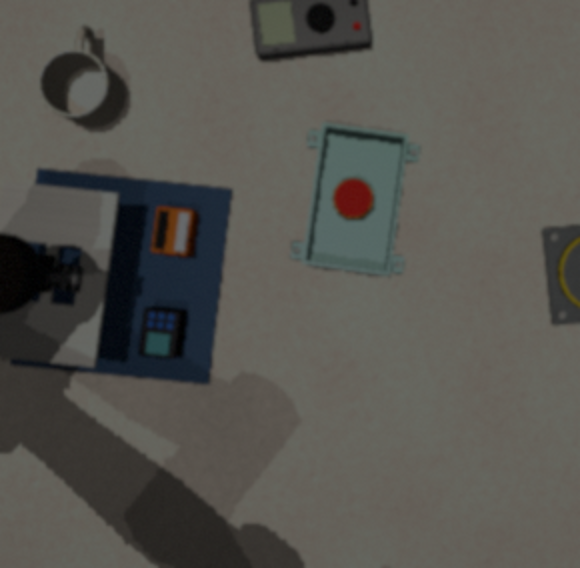

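Emit:
servo_tool --pt "0 0 0.009" --pt "0 0 0.013" --pt "0 0 0.018" --pt "0 0 0.017" --pt "0 0 0.017" --pt "0 0 0.018" --pt "0 0 0.013" --pt "0 0 0.009" --yaw '[0,0,0,0,0,0,0,0]'

```text
t: 22.22
position: [486.3, 348.5, 15.3]
ee_rot: [-0.187, -3.136, 0.001]
ft_force: [0.2, -1.0, -2.7]
finger_gap: 11.4
```

Emit:
servo_tool --pt "0 0 0.001" --pt "0 0 0.001" --pt "0 0 0" --yaw '[0,0,0]'

```text
t: 22.6
position: [486.6, 349.0, 14.9]
ee_rot: [0.187, 3.135, 0.001]
ft_force: [0.3, 0.2, -2.7]
finger_gap: 10.9
```

Emit:
servo_tool --pt "0 0 0.001" --pt "0 0 0.001" --pt "0 0 0" --yaw '[0,0,0]'

```text
t: 22.98
position: [486.5, 348.9, 13.5]
ee_rot: [0.187, 3.135, 0.001]
ft_force: [-1.8, -0.1, 5.6]
finger_gap: 11.0
```

Emit:
servo_tool --pt "0 0 0" --pt "0 0 0" --pt "0 0 0" --pt "0 0 0" --pt "0 0 -0.01" --pt "0 0 -0.025" --pt "0 0 -0.04" --pt "0 0 -0.03" --yaw '[0,0,0,0,0,0,0,0]' --gripper 1

```text
t: 23.98
position: [486.8, 349.1, 119.8]
ee_rot: [0.187, 3.134, 0.003]
ft_force: [0.7, 0.5, 0.6]
finger_gap: 85.2
```

```bash
python3 - <<'E'
from h import *
np.set_printoptions(precision=3,suppress=True)
ms={}
for i in range(2):
    for n in CAL:
        im=ctrl.camera(n)
        if i==0: cv2.imwrite(f'pics/{n}4.png',cv2.resize(im[100:384,60:350,::-1],None,fx=2,fy=2))
    for k,z,mod,x,y,yaw in(("capsule",5,cyl(25,44),571,16,0.),("case",0,box(170,105,56),571,15,-.14)):
        m=masks(k)
        for n in m:
            u=m[n]['pixels'].astype(np.uint8)
            if k=='case':
                cs,_=cv2.findContours(u,cv2.RETR_EXTERNAL,cv2.CHAIN_APPROX_NONE)
                c=max(cs,key=cv2.contourArea);cv2.drawContours(u,[c],-1,1,-1); m[n]['pixels']=u.astype(bool)
            print(k,n,fit(mod,z,{n:m[n]},x,y,yaw,fixyaw=(k=='capsule')))
E
python3 plan.py 570 15.5 120 82 10
```

```text
capsule top [(0.92, [226.0, 190.0, 248.0, 210.0], 340)]
capsule side [(0.5, [254.0, 202.0, 278.0, 226.0], 305)]
capsule top [572.491  17.015   0.051   0.07 ]
capsule side [571.64   14.447   0.071   0.576]
case top [(0.74, [201.0, 163.0, 269.0, 239.0], 3215)]
case side [(0.86, [227.0, 176.0, 293.0, 229.0], 1602)]
case top [571.764  13.727  -0.14    0.095]
case side [569.284  13.134  -0.149   1.052]
capsule top [(0.61, [227.0, 188.0, 246.0, 209.0], 318), (0.35, [139.0, 205.0, 162.0, 228.0], 485)]
capsule side [(0.79, [257.0, 203.0, 277.0, 227.0], 331)]
capsule top [572.227  16.695   0.019   0.137]
capsule side [572.373  13.601   0.077   0.447]
case top [(0.62, [205.0, 162.0, 268.0, 240.0], 2996)]
case side [(0.74, [227.0, 177.0, 291.0, 230.0], 1645)]
case top [571.702  13.825  -0.153   0.081]
case side [568.635  11.124  -0.123   1.018]
t 24.57 pos [486.2 348.5 116.6] yaw -6.8 turn 88.8 q6 -2.58
travel [[-0.007, -0.019, 0], [-0.009, -0.03, -0.001], [-0.005, -0.04, 0], [0.002, -0.04, 0], [0.009, -0.039, -0.001], [0.016, -0.036, 0], [0.022, -0.034, 0], [0.028, -0.028, -0.001]] 
yaw [-5.2, -8.2, -10.4, -10.3, -10.3, -10.4, -10.3, -10.3]
travel [[0.026, -0.019, 0], [0.018, -0.009, 0]] 
yaw [-8.3, -5.1]
end [569.8  15.1 119.6] 82.0 max 0.04 10.4
```

View pics/top4.png

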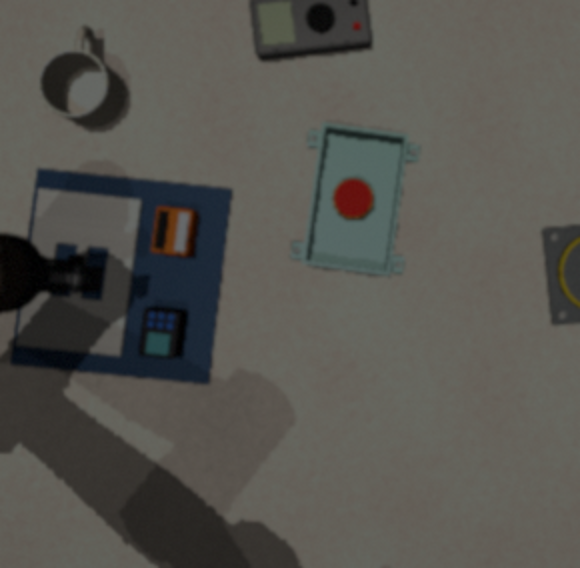

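Emit:
servo_tool --pt "-0.007 -0.019 0" --pt "-0.009 -0.03 -0.001" --pt "-0.005 -0.04 0" --pt "0.002 -0.04 0" --pt "0.009 -0.039 -0.001" --pt "0.016 -0.036 0" --pt "0.022 -0.034 0" --pt "0.028 -0.028 -0.001" --yaw '[-5.2,-8.2,-10.4,-10.3,-10.3,-10.4,-10.3,-10.3]'

```text
t: 25.58
position: [557.4, 64.7, 120.1]
ee_rot: [1.777, -2.59, -0.0]
ft_force: [0.6, -0.4, 0.5]
finger_gap: 85.6
```

Emit:
servo_tool --pt "0.026 -0.019 0" --pt "0.018 -0.009 0" --pt "0 0 0" --pt "0 0 0" --yaw '[-8.3,-5.1,0,0]'

```text
t: 26.08
position: [569.9, 15.6, 120.1]
ee_rot: [2.059, -2.373, -0.0]
ft_force: [0.3, 0.5, 0.4]
finger_gap: 85.3
```

```bash
python3 plan.py 571.5 16 120 82 1
```

```text
t 26.07 pos [569.9  15.6 120.1] yaw 81.9 turn 0.1 q6 -0.45
travel [[-0.001, -0.002, 0]] 
yaw [-0.1]
end [572.   16.3 120.1] 82.0 max 0.002 0.1
```

Emit:
servo_tool --pt "0 -0.002 0.01" --pt "0 0 0.02" --pt "0 0 0.025" --pt "0 0 0.02" --pt "0 0 0.01" --pt "0 0 0" --pt "0 0 0" --yaw '[0,0,0,0,0,0,0]'

```text
t: 26.95
position: [572.6, 15.3, 36.0]
ee_rot: [-2.06, 2.37, -0.001]
ft_force: [0.6, -0.5, 0.6]
finger_gap: 85.4
```

Emit:
servo_tool --pt "0 0 0.008" --pt "0 0 0.01" --pt "0 0 0.006" --pt "0 0 0" --pt "0 0 0" --yaw '[0,0,0,0,0]'

```text
t: 27.58
position: [572.2, 15.0, 11.4]
ee_rot: [-2.06, 2.372, -0.0]
ft_force: [-0.3, 0.1, -0.0]
finger_gap: 85.6
```

Emit:
servo_tool --pt "0 0 0" --pt "0 0 0" --pt "0 0 0" --pt "0 0 0" --pt "0 0 0" --pt "0 0 0" --yaw '[0,0,0,0,0,0]' --gripper 0 --grip_force 60

```text
t: 28.32
position: [571.8, 15.0, 11.8]
ee_rot: [2.06, -2.371, -0.0]
ft_force: [-3.2, 1.0, 5.5]
finger_gap: 47.6
```

Emit:
servo_tool --pt "0 0 -0.005" --pt "0 0 -0.012" --pt "0 0 -0.02" --pt "0 0 -0.025" --pt "0 0 -0.025" --pt "0 0 -0.013" --pt "0 0 0" --yaw '[0,0,0,0,0,0,0]'

```text
t: 29.2
position: [572.3, 15.1, 112.1]
ee_rot: [-2.059, 2.371, -0.001]
ft_force: [0.4, -0.2, -3.6]
finger_gap: 47.6
```

```bash
python3 plan.py 480.5 -283.7 112 82 11
```

```text
t 29.2 pos [572.3  15.1 112.1] yaw 81.9 turn 0.1 q6 -0.45
travel [[0.016, 0.003, 0], [0.026, 0.004, 0], [0.032, 0.005, 0], [0.032, 0.005, 0], [0.032, 0.005, 0], [0.032, 0.005, 0], [0.033, 0.005, 0], [0.032, 0.005, 0]] 
yaw [0.0, 0.0, 0.0, 0.0, 0.0, 0.0, 0.0, 0.0]
travel [[0.032, 0.005, 0], [0.026, 0.004, 0], [0.016, 0.003, 0]] 
yaw [0.0, -0.1, 0.0]
end [ 480.5 -284.   112.1] 82.0 max 0.033 0.1
```

Emit:
servo_tool --pt "0.016 0.003 0" --pt "0.026 0.004 0" --pt "0.032 0.005 0" --pt "0.032 0.005 0" --pt "0.032 0.005 0" --pt "0.032 0.005 0" --pt "0.033 0.005 0" --pt "0.032 0.005 0" --yaw '[0,0,0,0,0,0,0,0]'

```text
t: 30.2
position: [500.5, -214.0, 109.9]
ee_rot: [2.058, -2.371, -0.004]
ft_force: [0.6, 0.3, -3.6]
finger_gap: 47.4
```

```bash
python3 - <<'E'
from h import *
# yellow ring from stored initial images
for n in("top","side"):
    im=np.load(f'{n}0.npy').astype(np.uint8)
    hsv=cv2.cvtColor(im,cv2.COLOR_RGB2HSV)
    m=cv2.inRange(hsv,(18,110,60),(38,255,255))
    ys,xs=np.nonzero(m);print(n,len(xs),xs.min(),xs.max(),ys.min(),ys.max())
    P=np.c_[xs,ys].astype(float)
    W=unproj(n,P,16)
    k=np.hypot(W[:,0]-480,W[:,1]+284)<65;W=W[k]
    e=cv2.fitEllipse(W[:,:2].astype(np.float32));print(n,e)
    A=np.c_[2*W[:,:2],np.ones(len(W))];s=np.linalg.lstsq(A,(W[:,:2]**2).sum(1),rcond=None)[0];print(s[:2],np.sqrt(s[2]+s[0]**2+s[1]**2))
for n in CAL:
    im=ctrl.camera(n)[:,:,::-1]; im=im[120:320,240:440] if n=='top' else im[80:280,220:420]
    cv2.imwrite(f'pics/{n}5.png',cv2.resize(im,None,fx=3,fy=3,interpolation=cv2.INTER_CUBIC))
E
```

```text
top 314 339 378 216 255
top ((481.2913513183594, -283.3138427734375), (91.09394836425781, 91.28697204589844), 1.8444898128509521)
[ 481.29152495 -283.31362142] 45.431204481897836
side 337 265 453 24 220
side ((477.20947265625, -279.9034118652344), (90.21513366699219, 93.3238525390625), 28.182815551757812)
[ 477.18880348 -279.88673163] 45.462614915557026
```

View pics/side5.png

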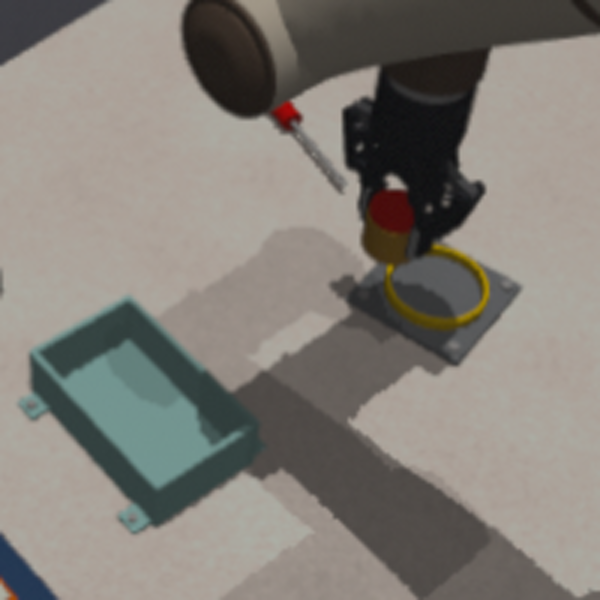

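View pics/top5.png

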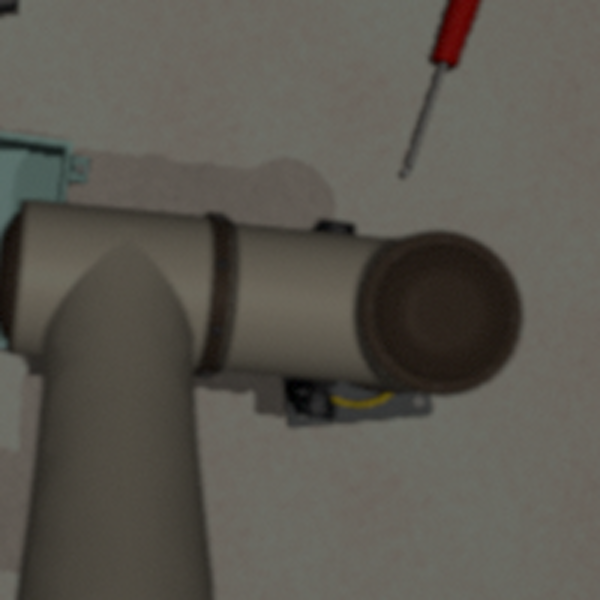

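```bash
python3 - <<'E'
from h import *
np.set_printoptions(precision=3,suppress=True)
im=ctrl.camera('side');s=ctrl.get_state();p=s['position'];print(p,s['t'])
m=masks('capsule',('side',))
hsv=cv2.cvtColor(im,cv2.COLOR_RGB2HSV)
red=cv2.inRange(hsv,(0,150,60),(8,255,255))|cv2.inRange(hsv,(172,150,60),(180,255,255))
red[:,:330]=0
ys,xs=np.nonzero(red);print(xs.min(),xs.max(),ys.min(),ys.max())
for dy in(-10,0,10,20):
    q=proj('side',place(cyl(24,0),p[0],p[1]+dy,0,p[2]-11.8+49)); print(dy,q[:40].min(0),q[:40].max(0))
print(fit(cyl(25,44),p[2]-6.8,m,p[0],p[1],0.,fixyaw=True))
E
python3 plan.py 480 -282.5 112 82 4
```

```text
[ 500.457 -214.091  109.962] 30.35
capsule side [(0.81, [340.0, 146.0, 355.0, 171.0], 369)]
343 356 144 157
-10 [344.685 139.433] [364.035 153.123]
0 [342.248 141.385] [361.695 155.199]
10 [339.786 143.357] [359.33  157.296]
20 [337.299 145.347] [356.941 159.414]
[ 500.521 -209.007   -0.012    0.314]
t 30.4 pos [ 501.1 -213.3  110.2] yaw 81.8 turn 0.2 q6 -0.04
travel [[0.012, 0.002, 0], [0.024, 0.004, -0.001], [0.024, 0.003, -0.001], [0.011, 0.002, 0]] 
yaw [0.0, -0.1, 0.0, -0.1]
end [ 480.1 -282.1  112.2] 82.0 max 0.024 0.1
```

Emit:
servo_tool --pt "0.013 0.002 0" --pt "0.024 0.004 0" --pt "0.024 0.003 0.001" --pt "0.012 0.002 0" --pt "0 0 0.01" --pt "0 0 0.02" --pt "0 0 0.02" --pt "0 0 0.01" --yaw '[0,-0.1,0,-0.1,0,0,0,0]'

```text
t: 31.4
position: [480.7, -282.3, 48.6]
ee_rot: [2.064, -2.366, -0.004]
ft_force: [0.8, -1.3, -4.2]
finger_gap: 47.3
```

```bash
python3 plan.py 479.5 -285 19 82 4; python3 - <<'E'
from h import *
im=ctrl.camera('side')[:,:,::-1]; im=im[100:240,290:430]
cv2.imwrite(f'pics/side6.png',cv2.resize(im,None,fx=4,fy=4,interpolation=cv2.INTER_CUBIC))
E
```

```text
t 31.4 pos [ 480.7 -282.3   48.6] yaw 82.2 turn -0.2 q6 0.1
travel [[0, 0, 0.005], [0.001, 0, 0.01], [0.001, 0.001, 0.01], [0.001, 0, 0.005]] 
yaw [0.0, 0.1, 0.1, 0.0]
end [ 479.3 -285.1   18.6] 82.0 max 0.01 0.1
```

View pics/side6.png

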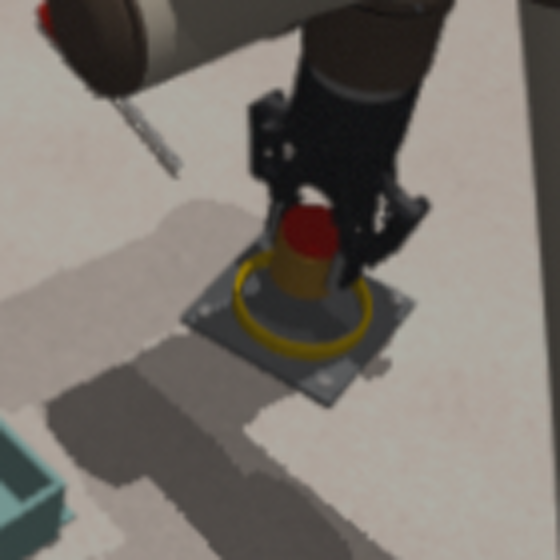

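Capsule upright above the ring (capsule ~ (310,255), ring centre ~ (303,305) in the crop; it is still 33 mm high). Lowering.

Emit:
servo_tool --pt "0 0 0.005" --pt "0.001 0 0.01" --pt "0.001 0.001 0.01" --pt "0.001 0 0.005" --pt "0 0 0" --pt "0 0 0" --yaw '[0,0.1,0.1,0,0,0]'

```text
t: 32.2
position: [480.3, -286.3, 20.6]
ee_rot: [-2.06, 2.372, -0.001]
ft_force: [0.3, 0.2, -4.4]
finger_gap: 47.4
```

```bash
python3 plan.py 479.5 -285 15 82 2; python3 - <<'E'
from h import *
im=ctrl.camera('side')[:,:,::-1]; im=im[100:240,290:430]
cv2.imwrite(f'pics/side7.png',cv2.resize(im,None,fx=4,fy=4,interpolation=cv2.INTER_CUBIC))
E
```

```text
t 32.2 pos [ 480.3 -286.3   20.6] yaw 82.0 turn 0.0 q6 0.11
travel [[-0.001, 0, 0.003], [0, 0.001, 0.003]] 
yaw [0.0, 0.0]
end [ 479.5 -285.2   14.6] 82.0 max 0.003 0.0
```

View pics/side7.png

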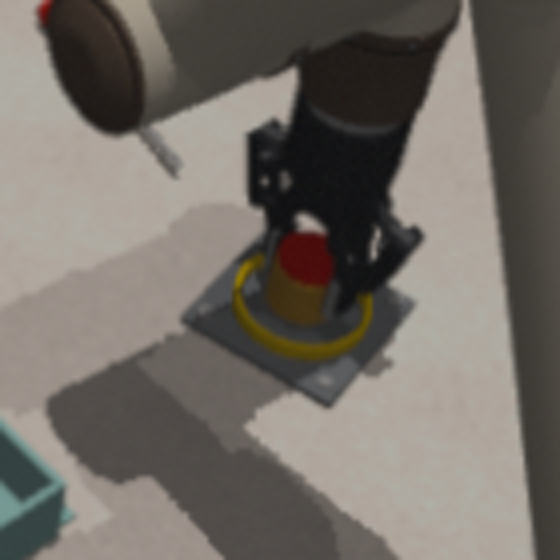

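Emit:
servo_tool --pt "-0.001 0 0.003" --pt "0 0 0.002" --pt "0 0 0" --pt "0 0 0" --yaw '[0,0,0,0]'

```text
t: 32.75
position: [480.2, -285.2, 15.3]
ee_rot: [-2.06, 2.372, -0.0]
ft_force: [0.3, -0.4, -4.1]
finger_gap: 47.5
```

Emit:
servo_tool --pt "0 0 0.001" --pt "0 0 0" --pt "0 0 0" --yaw '[0,0,0]'

```text
t: 33.12
position: [480.3, -285.2, 14.8]
ee_rot: [-2.06, 2.371, -0.001]
ft_force: [-1.4, 0.9, 1.6]
finger_gap: 47.1
```

Contact. Open partially, rise.

Emit:
servo_tool --pt "0 0 0" --pt "0 0 0" --pt "0 0 0" --yaw '[0,0,0]' --gripper 0.68

```text
t: 33.5
position: [480.4, -285.3, 14.4]
ee_rot: [-2.06, 2.372, -0.001]
ft_force: [-0.3, -0.3, -0.6]
finger_gap: 58.3
```

Emit:
servo_tool --pt "0 0 -0.006" --pt "0 0 -0.012" --pt "0 0 -0.02" --pt "0 0 -0.03" --pt "0 0 -0.03" --pt "0 0 -0.02" --pt "0 0 -0.01" --yaw '[0,0,0,0,0,0,0]'

```text
t: 34.38
position: [480.7, -285.3, 144.5]
ee_rot: [-2.059, 2.37, -0.004]
ft_force: [-0.1, -0.6, 0.3]
finger_gap: 57.9
```

```bash
python3 plan.py 487 349 140 -6.8 20; python3 - <<'E'
from h import *
im=ctrl.camera('side')[:,:,::-1]; im=im[100:240,290:430]
cv2.imwrite(f'pics/side8.png',cv2.resize(im,None,fx=4,fy=4,interpolation=cv2.INTER_CUBIC))
E
```

```text
t 34.38 pos [ 480.7 -285.3  144.5] yaw 82.0 turn -88.8 q6 0.11
travel [[-0.017, 0.002, 0], [-0.027, 0.005, 0], [-0.033, 0.008, 0.001], [-0.032, 0.011, 0], [-0.032, 0.013, 0], [-0.03, 0.016, 0], [-0.028, 0.019, 0.001], [-0.027, 0.02, 0]] 
yaw [2.4, 3.8, 4.8, 4.7, 4.8, 4.8, 4.8, 4.7]
travel [[-0.026, 0.023, 0], [-0.023, 0.025, 0], [-0.021, 0.027, 0], [-0.019, 0.029, 0.001], [-0.016, 0.03, 0], [-0.014, 0.031, 0], [-0.011, 0.032, 0], [-0.008, 0.033, 0.001]] 
yaw [4.8, 4.8, 4.8, 4.7, 4.8, 4.8, 4.7, 4.8]
travel [[-0.006, 0.034, 0], [-0.003, 0.034, 0], [0, 0.027, 0], [0.001, 0.017, 0]] 
yaw [4.8, 4.8, 3.8, 2.4]
end [487.3 349.  140.5] -6.8 max 0.034 4.8
```

View pics/side8.png

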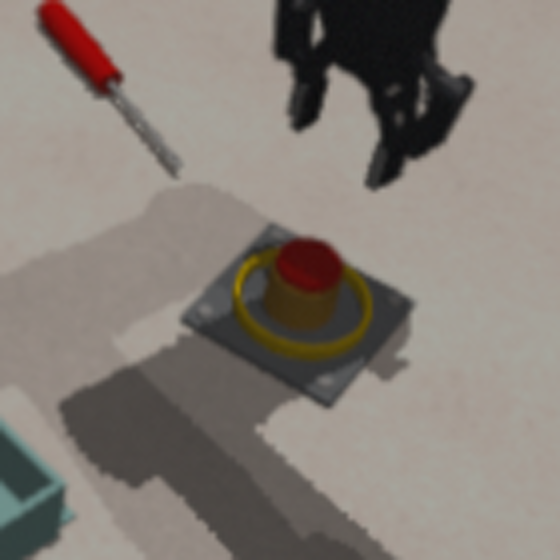

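Emit:
servo_tool --pt "-0.017 0.002 0" --pt "-0.027 0.005 0" --pt "-0.033 0.008 0.001" --pt "-0.032 0.011 0" --pt "-0.032 0.013 0" --pt "-0.03 0.016 0" --pt "-0.028 0.019 0.001" --pt "-0.027 0.02 0" --yaw '[2.4,3.8,4.8,4.7,4.8,4.8,4.8,4.7]' --gripper 1

```text
t: 35.42
position: [482.0, -35.8, 139.7]
ee_rot: [1.252, -2.88, -0.001]
ft_force: [1.0, 0.2, -0.0]
finger_gap: 85.5
```

Emit:
servo_tool --pt "-0.026 0.023 0" --pt "-0.023 0.025 0" --pt "-0.021 0.027 0" --pt "-0.019 0.029 0.001" --pt "-0.016 0.03 0" --pt "-0.014 0.031 0" --pt "-0.011 0.032 0" --pt "-0.008 0.033 0.001" --yaw '[4.8,4.8,4.8,4.7,4.8,4.8,4.7,4.8]'

```text
t: 36.42
position: [484.5, 237.4, 137.7]
ee_rot: [0.241, -3.131, 0.001]
ft_force: [-0.2, -0.5, -0.1]
finger_gap: 85.6
```

Emit:
servo_tool --pt "-0.006 0.034 0" --pt "-0.003 0.034 0" --pt "0 0.027 0" --pt "0.001 0.017 0" --pt "0 0 0" --pt "0 0 0" --yaw '[4.8,4.8,3.8,2.4,0,0]'

```text
t: 37.17
position: [486.4, 348.3, 137.8]
ee_rot: [-0.187, -3.135, 0.002]
ft_force: [1.4, -0.3, 0.6]
finger_gap: 85.1
```

```bash
python3 - <<'E'
from h import *
np.set_printoptions(precision=3,suppress=True)
im=ctrl.camera('top')
cv2.imwrite(f'pics/top9.png',cv2.resize(im[100:310,50:400,::-1],None,fx=2,fy=2))
m=masks('capsule',('top',));print(fit(cyl(25,44),8,m,480,-283,0.,fixyaw=True))
hsv=cv2.cvtColor(im,cv2.COLOR_RGB2HSV)
y=cv2.inRange(hsv,(18,110,60),(38,255,255));y[:,:330]=0
ys,xs=np.nonzero(y);W=unproj('top',np.c_[xs,ys].astype(float),16)[:,:2]
A=np.c_[2*W,np.ones(len(W))];s=np.linalg.lstsq(A,(W**2).sum(1),rcond=None)[0];print('ring',s[:2],np.sqrt(s[2]+s[0]**2+s[1]**2))
E
python3 plan.py 486.6 348.9 35 -6.8 6 486.6 348.9 13.5 -6.8 3
```

```text
capsule top [(0.82, [348.0, 226.0, 373.0, 244.0], 371)]
[ 483.248 -283.712    0.013    0.174]
ring [ 481.215 -283.373] 45.47437827037739
t 37.27 pos [486.6 348.2 138.2] yaw -6.9 turn 0.1 q6 -2.58
travel [[0, 0, 0.01], [0, 0, 0.021], [0, 0, 0.021], [0, 0, 0.02], [0, 0.001, 0.021], [0, 0, 0.01]] 
yaw [0.0, 0.0, 0.0, 0.0, -0.1, 0.0]
end [486.7 349.2  35.2] -6.8 max 0.021 0.1
t 37.27 pos [486.7 349.2  35.2] yaw -6.8 turn -0.0 q6 -2.58
travel [[0, 0, 0.007], [0, 0, 0.007], [0, 0, 0.008]] 
yaw [0.0, 0.0, 0.0]
end [486.7 349.2  13.2] -6.8 max 0.008 0.0
```

View pics/top9.png

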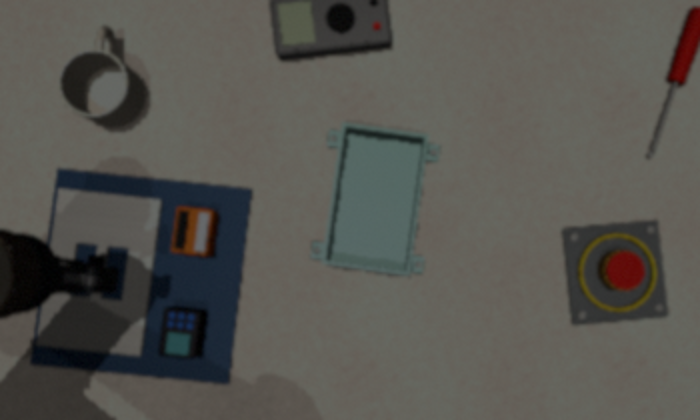

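Emit:
servo_tool --pt "0 0 0.01" --pt "0 0 0.021" --pt "0 0 0.021" --pt "0 0 0.02" --pt "0 0.001 0.021" --pt "0 0 0.01" --pt "0 0 0" --pt "0 0 0" --yaw '[0,0,0,0,0,0,0,0]'

```text
t: 38.28
position: [487.3, 350.5, 36.1]
ee_rot: [0.187, 3.135, 0.002]
ft_force: [0.1, 0.3, 0.4]
finger_gap: 85.3
```

Emit:
servo_tool --pt "0 0 0.008" --pt "0 0 0.009" --pt "0 0 0.003" --pt "0 0 0" --pt "0 0 0" --yaw '[0,0,0,0,0]'

```text
t: 38.9
position: [487.0, 350.3, 15.4]
ee_rot: [0.187, 3.136, 0.0]
ft_force: [0.5, 0.4, -0.4]
finger_gap: 85.5
```

Emit:
servo_tool --pt "0 -0.001 0.002" --pt "0 0 0" --pt "0 0 0" --yaw '[0,0,0]'

```text
t: 39.28
position: [486.8, 349.2, 13.4]
ee_rot: [0.188, 3.136, 0.0]
ft_force: [-0.2, 0.8, 0.3]
finger_gap: 85.8
```

Emit:
servo_tool --pt "0 0 0" --pt "0 0 0" --pt "0 0 0" --pt "0 0 0" --pt "0 0 0" --pt "0 0 0" --pt "0 0 0" --pt "0 0 0" --yaw '[0,0,0,0,0,0,0,0]' --gripper 0 --grip_force 60

```text
t: 40.28
position: [486.8, 349.2, 13.5]
ee_rot: [0.187, 3.136, 0.0]
ft_force: [-1.0, 0.8, 1.5]
finger_gap: 11.0
```

```bash
python3 plan.py 486.5 349 133 -6.8 6
```

```text
t 40.27 pos [486.8 349.2  13.5] yaw -6.8 turn 0.0 q6 -2.58
travel [[0, 0, -0.012], [0, 0, -0.024], [0, 0, -0.024], [0, 0, -0.024], [0, 0, -0.024], [0, 0, -0.012]] 
yaw [0.0, 0.0, 0.0, 0.0, 0.0, 0.0]
end [486.8 349.2 133.5] -6.8 max 0.024 0.0
```

Emit:
servo_tool --pt "0 0 -0.008" --pt "0 0 -0.02" --pt "0 0 -0.027" --pt "0 0 -0.027" --pt "0 0 -0.025" --pt "0 0 -0.013" --pt "0 0 0" --yaw '[0,0,0,0,0,0,0]'

```text
t: 41.15
position: [486.8, 349.4, 133.8]
ee_rot: [0.188, 3.135, 0.002]
ft_force: [-0.6, 0.9, -3.3]
finger_gap: 10.8
```

```bash
python3 plan.py 569.2 15.3 132 -8 12
```

```text
t 41.15 pos [486.8 349.4 133.8] yaw -6.9 turn -1.1 q6 -2.58
travel [[-0.006, -0.015, 0], [-0.009, -0.024, 0], [-0.012, -0.031, 0], [-0.011, -0.03, 0.001], [-0.012, -0.03, 0], [-0.012, -0.031, 0], [-0.011, -0.03, 0], [-0.012, -0.03, 0]] 
yaw [0.1, 0.0, 0.1, 0.2, 0.1, 0.1, 0.1, 0.1]
travel [[-0.012, -0.03, 0], [-0.012, -0.03, 0.001], [-0.01, -0.025, 0], [-0.006, -0.015, 0]] 
yaw [0.1, 0.1, 0.1, 0.0]
end [569.5  14.9 131.8] -8.0 max 0.031 0.2
```

Emit:
servo_tool --pt "-0.006 -0.015 0" --pt "-0.009 -0.024 0" --pt "-0.012 -0.031 0" --pt "-0.011 -0.03 0.001" --pt "-0.012 -0.03 0" --pt "-0.012 -0.031 0" --pt "-0.011 -0.03 0" --pt "-0.012 -0.03 0" --yaw '[0.1,0,0.1,0.2,0.1,0.1,0.1,0.1]'

```text
t: 42.15
position: [542.8, 116.2, 131.6]
ee_rot: [-0.212, -3.133, 0.002]
ft_force: [1.0, 0.3, -2.7]
finger_gap: 10.9
```

Emit:
servo_tool --pt "-0.012 -0.03 0" --pt "-0.012 -0.03 0.001" --pt "-0.01 -0.025 0" --pt "-0.006 -0.015 0" --pt "0 0 0" --pt "0 0 0" --pt "0 0 0" --yaw '[0.1,0.1,0.1,0.1,0,0,0]'

```text
t: 43.02
position: [569.3, 15.4, 131.3]
ee_rot: [-0.219, -3.134, -0.0]
ft_force: [-0.2, -0.1, -2.8]
finger_gap: 11.2
```

```bash
python3 plan.py 569.2 15.3 71 -8 6
```

```text
t 43.02 pos [569.3  15.4 131.3] yaw -8.0 turn -0.0 q6 -2.02
travel [[0, 0, 0.006], [0, 0, 0.012], [0, 0, 0.012], [0, 0, 0.012], [0, 0, 0.012], [0, 0, 0.006]] 
yaw [0.0, 0.0, 0.0, 0.0, 0.0, 0.0]
end [569.3  15.4  71.3] -8.0 max 0.012 0.0
```

Emit:
servo_tool --pt "0 0 0.006" --pt "0 0 0.012" --pt "0 0 0.012" --pt "0 0 0.012" --pt "0 0 0.012" --pt "0 0 0.006" --pt "0 0 0" --pt "0 0 0" --yaw '[0,0,0,0,0,0,0,0]'

```text
t: 44.02
position: [570.0, 14.9, 71.7]
ee_rot: [0.22, 3.133, 0.0]
ft_force: [-0.1, 0.0, -2.4]
finger_gap: 11.2
```

Emit:
servo_tool --pt "0 0 0.002" --pt "0 0 0.001" --pt "0 0 0.001" --pt "0 0 0" --yaw '[0,0,0,0]'

```text
t: 44.52
position: [569.5, 14.8, 67.2]
ee_rot: [-0.22, -3.134, 0.0]
ft_force: [-0.3, -0.2, -3.1]
finger_gap: 10.8
```

Emit:
servo_tool --pt "0 0 0.001" --pt "0 0 0" --pt "0 0 0" --yaw '[0,0,0]'

```text
t: 44.9
position: [569.7, 14.8, 66.5]
ee_rot: [0.22, 3.133, 0.0]
ft_force: [-0.9, 1.2, -1.8]
finger_gap: 11.0
```

Emit:
servo_tool --pt "0 0 0" --pt "0 0 0" --pt "0 0 0" --pt "0 0 0" --pt "0 0 -0.01" --pt "0 0 -0.03" --pt "0 0 -0.03" --pt "0 0 -0.01" --yaw '[0,0,0,0,0,0,0,0]' --gripper 1

```text
t: 45.9
position: [570.7, 15.1, 148.9]
ee_rot: [0.22, 3.129, 0.002]
ft_force: [0.1, 0.6, 0.4]
finger_gap: 85.3
```

```bash
python3 plan.py 534.3 230.2 145 -6.8 8 534.3 230.2 11.5 -6.8 8
```

```text
t 45.9 pos [570.7  15.1 148.9] yaw -8.0 turn 1.2 q6 -2.02
travel [[0.005, 0.016, 0], [0.008, 0.025, 0.001], [0.01, 0.032, 0], [0.01, 0.031, 0.001], [0.009, 0.032, 0.001], [0.01, 0.031, 0], [0.008, 0.026, 0.001], [0.004, 0.016, 0]] 
yaw [-0.1, -0.1, -0.2, -0.2, -0.2, -0.2, -0.1, -0.1]
end [534.6 230.6 144.9] -6.8 max 0.032 0.2
t 45.9 pos [534.6 230.6 144.9] yaw -6.8 turn 0.0 q6 -2.02
travel [[0, 0, 0.01], [0, 0, 0.016], [0, 0, 0.02], [0, 0, 0.021], [0, 0, 0.02], [0, 0, 0.02], [0, 0, 0.016], [0, 0, 0.01]] 
yaw [0.0, 0.0, 0.0, 0.0, 0.0, 0.0, 0.0, 0.0]
end [534.6 230.6  11.9] -6.8 max 0.021 0.0
```

Emit:
servo_tool --pt "0.005 0.016 0" --pt "0.008 0.025 0.001" --pt "0.01 0.032 0" --pt "0.01 0.031 0.001" --pt "0.009 0.032 0.001" --pt "0.01 0.031 0" --pt "0.008 0.026 0.001" --pt "0.004 0.016 0" --yaw '[-0.1,-0.1,-0.2,-0.2,-0.2,-0.2,-0.1,-0.1]'

```text
t: 46.9
position: [532.1, 231.8, 140.8]
ee_rot: [-0.185, -3.134, 0.003]
ft_force: [-0.8, 0.1, 0.2]
finger_gap: 85.4
```

Emit:
servo_tool --pt "0 0 0.01" --pt "0 0 0.016" --pt "0 0 0.02" --pt "0 0 0.021" --pt "0 0 0.02" --pt "0 0 0.016" --pt "0 0 0.01" --pt "0 0 0" --yaw '[0,0,0,0,0,0,0,0]'

```text
t: 47.9
position: [533.1, 229.8, 28.4]
ee_rot: [-0.188, -3.135, 0.002]
ft_force: [-0.1, -0.2, 0.5]
finger_gap: 85.4
```

```bash
python3 - <<'E'
from h import *
for n in CAL:
  im=ctrl.camera(n)
  cv2.imwrite(f'pics/{n}10.png',cv2.resize(im[100:384,60:350,::-1],None,fx=2,fy=2))
E
python3 plan.py 534.3 230.2 11.5 -6.8 3
```

```text
t 48.0 pos [533.9 230.5  29.7] yaw -6.8 turn 0.0 q6 -2.38
travel [[0, 0, 0.006], [0, 0, 0.006], [0, 0, 0.006]] 
yaw [0.0, 0.0, 0.0]
end [533.9 230.5  11.7] -6.8 max 0.006 0.0
```

View pics/top10.png

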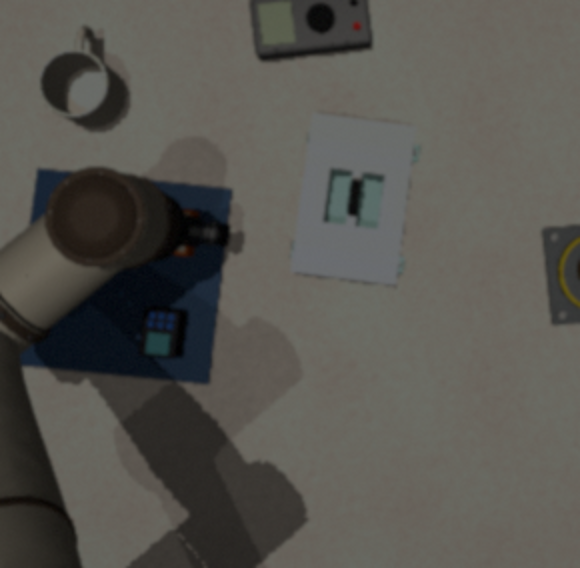

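Emit:
servo_tool --pt "0 0 0.006" --pt "0 0 0.007" --pt "0 0 0.005" --pt "0 0 0" --pt "0 0 0" --yaw '[0,0,0,0,0]'

```text
t: 48.62
position: [533.5, 230.5, 11.3]
ee_rot: [0.187, 3.136, 0.0]
ft_force: [-0.2, -0.4, 0.2]
finger_gap: 85.4
```

Emit:
servo_tool --pt "0 0 0" --pt "0 0 0" --pt "0 0 0" --pt "0 0 0" --pt "0 0 0" --pt "0 0 0" --yaw '[0,0,0,0,0,0]' --gripper 0 --grip_force 40

```text
t: 49.38
position: [533.6, 230.5, 11.6]
ee_rot: [0.187, 3.136, 0.0]
ft_force: [-0.7, 0.2, 2.6]
finger_gap: 43.1
```

Emit:
servo_tool --pt "0 0 -0.008" --pt "0 0 -0.02" --pt "0 0 -0.025" --pt "0 0 -0.025" --pt "0 0 -0.017" --pt "0 0 0" --yaw '[0,0,0,0,0,0]'

```text
t: 50.12
position: [533.8, 230.7, 107.4]
ee_rot: [0.188, 3.134, 0.003]
ft_force: [0.0, -0.5, -2.2]
finger_gap: 43.3
```

```bash
python3 plan.py 634.7 6.4 106 -7.2 8
```

```text
t 50.12 pos [533.8 230.7 107.4] yaw -6.9 turn -0.3 q6 -2.38
travel [[-0.01, -0.016, 0], [-0.015, -0.025, 0], [-0.019, -0.032, 0], [-0.02, -0.032, 0.001], [-0.019, -0.032, 0], [-0.019, -0.032, 0], [-0.016, -0.025, 0], [-0.009, -0.016, 0]] 
yaw [0.0, 0.1, 0.0, 0.1, 0.0, 0.1, 0.0, 0.0]
end [634.2   6.8 106.4] -7.2 max 0.032 0.1
```

Emit:
servo_tool --pt "-0.01 -0.016 0" --pt "-0.015 -0.025 0" --pt "-0.019 -0.032 0" --pt "-0.02 -0.032 0.001" --pt "-0.019 -0.032 0" --pt "-0.019 -0.032 0" --pt "-0.016 -0.025 0" --pt "-0.009 -0.016 0" --yaw '[0,0.1,0,0.1,0,0.1,0,0]'

```text
t: 51.12
position: [633.5, 4.2, 103.7]
ee_rot: [-0.199, -3.132, 0.001]
ft_force: [0.1, 0.0, -2.4]
finger_gap: 43.6
```

Emit:
servo_tool --pt "0 0 0" --pt "0 0 0" --pt "0 0 0.006" --pt "0 0 0.01" --pt "0 0 0.01" --pt "0 0 0.006" --pt "0 0 0" --pt "0 0 0" --yaw '[0,0,0,0,0,0,0,0]'

```text
t: 52.12
position: [634.2, 6.5, 73.5]
ee_rot: [0.196, 3.135, 0.0]
ft_force: [0.2, -0.5, -1.9]
finger_gap: 43.4
```

```bash
python3 plan.py 634 6.4 70.5 -7.2 2
```

```text
t 52.12 pos [634.2   6.5  73.5] yaw -7.1 turn -0.1 q6 -1.96
travel [[0, 0, 0.002], [0, 0, 0.001]] 
yaw [0.0, 0.1]
end [634.2   6.5  70.5] -7.2 max 0.002 0.1
```

Emit:
servo_tool --pt "0 0 0.002" --pt "0 0 0.001" --pt "0 0 0" --pt "0 0 0" --yaw '[0,0.1,0,0]'

```text
t: 52.62
position: [634.0, 6.5, 70.6]
ee_rot: [0.198, 3.135, 0.0]
ft_force: [0.0, 0.5, -0.1]
finger_gap: 43.9
```

Contact beginning; release and go for the display.

Emit:
servo_tool --pt "0 0 0" --pt "0 0 0" --pt "0 0 0" --pt "0 0 0" --pt "0 0 -0.01" --pt "0 0 -0.03" --pt "0 0 -0.03" --pt "0 0 -0.01" --yaw '[0,0,0,0,0,0,0,0]' --gripper 1

```text
t: 53.62
position: [635.2, 6.7, 153.2]
ee_rot: [0.198, 3.131, 0.002]
ft_force: [-0.3, 1.0, 0.2]
finger_gap: 85.2
```

```bash
python3 plan.py 414.1 243.5 145 -6.8 11
```

```text
t 53.62 pos [635.2   6.7 153.2] yaw -7.2 turn 0.4 q6 -1.96
travel [[0.013, 0.011, 0], [0.021, 0.017, 0.001], [0.026, 0.022, 0.001], [0.026, 0.021, 0.001], [0.025, 0.022, 0.001], [0.026, 0.022, 0.001], [0.026, 0.021, 0], [0.026, 0.022, 0.001]] 
yaw [0.0, -0.1, 0.0, 0.0, -0.1, 0.0, -0.1, 0.0]
travel [[0.026, 0.022, 0.001], [0.021, 0.017, 0.001], [0.012, 0.011, 0]] 
yaw [-0.1, 0.0, 0.0]
end [414.5 243.5 145.2] -6.8 max 0.026 0.1
```

Emit:
servo_tool --pt "0.013 0.011 0" --pt "0.021 0.017 0.001" --pt "0.026 0.022 0.001" --pt "0.026 0.021 0.001" --pt "0.025 0.022 0.001" --pt "0.026 0.022 0.001" --pt "0.026 0.021 0" --pt "0.026 0.022 0.001" --yaw '[0,-0.1,0,0,-0.1,0,-0.1,0]'

```text
t: 54.62
position: [463.4, 187.1, 142.9]
ee_rot: [-0.19, -3.133, 0.003]
ft_force: [1.5, 0.7, -0.6]
finger_gap: 85.2
```

Emit:
servo_tool --pt "0.026 0.022 0.001" --pt "0.021 0.017 0.001" --pt "0.012 0.011 0" --pt "0 0 0.01" --pt "0 0 0.02" --pt "0 0 0.025" --pt "0 0 0.025" --pt "0 0 0.015" --yaw '[-0.1,0,0,0,0,0,0,0]'

```text
t: 55.62
position: [412.9, 241.8, 45.1]
ee_rot: [-0.19, -3.134, 0.004]
ft_force: [0.2, 1.4, 0.1]
finger_gap: 85.1
```

Emit:
servo_tool --pt "0 0 0.01" --pt "0 0 0.01" --pt "0 0 0.005" --pt "0 0 0" --pt "0 0 0" --yaw '[0,0,0,0,0]'

```text
t: 56.25
position: [413.6, 243.7, 22.7]
ee_rot: [0.187, 3.135, 0.001]
ft_force: [-0.9, 0.3, -0.1]
finger_gap: 85.2
```

```bash
python3 plan.py 414.1 243.5 12.5 -6.8 2
```

```text
t 56.25 pos [413.6 243.7  22.7] yaw -6.8 turn 0.0 q6 -2.56
travel [[0, 0, 0.005], [-0.001, 0, 0.005]] 
yaw [0.0, 0.0]
end [414.6 243.5  12.7] -6.8 max 0.005 0.0
```

Emit:
servo_tool --pt "0 0 0.005" --pt "0 0 0.005" --pt "0 0 0" --pt "0 0 0" --yaw '[0,0,0,0]'

```text
t: 56.75
position: [413.3, 243.4, 12.2]
ee_rot: [-0.187, -3.136, 0.0]
ft_force: [-0.4, 0.9, -0.2]
finger_gap: 85.2
```

Emit:
servo_tool --pt "0 0 0" --pt "0 0 0" --pt "0 0 0" --pt "0 0 0" --pt "0 0 0" --pt "0 0 0" --yaw '[0,0,0,0,0,0]' --gripper 0 --grip_force 40

```text
t: 57.5
position: [413.5, 243.6, 12.5]
ee_rot: [0.187, 3.136, 0.001]
ft_force: [0.1, 1.2, 4.4]
finger_gap: 43.9
```

Emit:
servo_tool --pt "0 0 -0.008" --pt "0 0 -0.02" --pt "0 0 -0.025" --pt "0 0 -0.025" --pt "0 0 -0.017" --pt "0 0 0" --yaw '[0,0,0,0,0,0]'

```text
t: 58.25
position: [413.5, 243.6, 108.3]
ee_rot: [0.188, 3.135, 0.003]
ft_force: [-0.4, 0.4, -2.3]
finger_gap: 43.4
```

```bash
python3 plan.py 503.4 30.2 107 -7.4 8
```

```text
t 58.25 pos [413.5 243.6 108.3] yaw -6.9 turn -0.5 q6 -2.56
travel [[-0.009, -0.015, 0], [-0.014, -0.025, 0], [-0.017, -0.03, 0], [-0.018, -0.03, 0.001], [-0.017, -0.031, 0], [-0.018, -0.03, 0], [-0.014, -0.025, 0], [-0.009, -0.015, 0]] 
yaw [0.0, 0.1, 0.1, 0.1, 0.1, 0.0, 0.1, 0.0]
end [503.8  29.8 107.3] -7.4 max 0.031 0.1
```

Emit:
servo_tool --pt "-0.009 -0.015 0" --pt "-0.014 -0.025 0" --pt "-0.017 -0.03 0" --pt "-0.018 -0.03 0.001" --pt "-0.017 -0.031 0" --pt "-0.018 -0.03 0" --pt "-0.014 -0.025 0" --pt "-0.009 -0.015 0" --yaw '[0,0.1,0.1,0.1,0.1,0,0.1,0]'

```text
t: 59.25
position: [503.0, 27.4, 105.0]
ee_rot: [-0.204, -3.132, 0.002]
ft_force: [0.1, 0.5, -1.6]
finger_gap: 43.6
```

Emit:
servo_tool --pt "0 0 0" --pt "0 0 0" --pt "0 0 0.006" --pt "0 0 0.01" --pt "0 0 0.01" --pt "0 0 0.006" --pt "0 0 0" --pt "0 0 0" --yaw '[0,0,0,0,0,0,0,0]'

```text
t: 60.25
position: [503.9, 29.7, 74.5]
ee_rot: [0.201, 3.135, 0.0]
ft_force: [0.0, -0.5, -2.3]
finger_gap: 43.2
```

```bash
python3 plan.py 503.2 30.3 71.5 -7.4 2
```

```text
t 60.25 pos [503.9  29.7  74.5] yaw -7.3 turn -0.1 q6 -2.08
travel [[0, 0, 0.001], [0.001, 0.001, 0.002]] 
yaw [0.0, 0.1]
end [503.1  30.8  71.5] -7.4 max 0.002 0.1
```

Emit:
servo_tool --pt "0.001 0.001 0.001" --pt "0 0 0.002" --pt "0 0 0" --pt "0 0 0" --yaw '[0,0.1,0,0]'

```text
t: 60.75
position: [503.0, 30.8, 71.6]
ee_rot: [0.204, 3.134, 0.0]
ft_force: [-0.6, 0.7, 1.1]
finger_gap: 43.2
```

Contact. Release, rise, retreat to the start side for a final check.

Emit:
servo_tool --pt "0 0 0" --pt "0 0 0" --pt "0 0 0" --pt "0 0 0" --pt "0 0 -0.01" --pt "0 0 -0.03" --pt "0 0 -0.04" --pt "0 0 -0.03" --yaw '[0,0,0,0,0,0,0,0]' --gripper 1

```text
t: 61.75
position: [503.3, 30.8, 183.8]
ee_rot: [0.203, 3.133, 0.001]
ft_force: [1.0, 0.8, 0.5]
finger_gap: 85.5
```

Emit:
servo_tool --pt "0 -0.02 -0.02" --pt "0.01 -0.04 -0.02" --pt "0.015 -0.045 -0.02" --pt "0.015 -0.045 0" --pt "0.015 -0.045 0" --pt "0.015 -0.045 0" --pt "0.015 -0.045 0" --pt "0.015 -0.045 0" --yaw '[0,0,0,0,0,0,0,0]'

```text
t: 62.75
position: [360.0, -284.8, 242.3]
ee_rot: [0.203, 3.134, -0.001]
ft_force: [0.6, -0.7, -0.1]
finger_gap: 85.4
```

Emit:
servo_tool --pt "0.015 -0.045 0" --pt "0.015 -0.045 0" --pt "0.015 -0.045 0" --pt "0.01 -0.045 0" --pt "0 -0.045 0" --pt "0 -0.03 0" --pt "0 -0.01 0" --pt "0 0 0" --yaw '[0,0,0,0,0,0,0,0]'

```text
t: 63.75
position: [271.8, -539.1, 241.3]
ee_rot: [-0.205, -3.135, -0.001]
ft_force: [0.7, 0.3, -0.3]
finger_gap: 85.3
```

```bash
python3 - <<'E'
from h import *
import pickle
np.set_printoptions(precision=3,suppress=True)
D0=pickle.load(open('m0.pkl','rb'))
T=ctrl.camera('top');Sd=ctrl.camera('side')
a=np.load('top0.npy')[140:260,180:300,::-1];b=T[140:260,180:300,::-1].astype(float)
cv2.imwrite('pics/cmp.png',cv2.resize(np.hstack([a,b]).astype(np.uint8),None,fx=3.3,fy=3.3,interpolation=cv2.INTER_CUBIC))
cv2.imwrite('pics/topF.png',T[:,:,::-1]);cv2.imwrite('pics/sideF.png',Sd[:,:,::-1])
for k,z in(("display",62),("terminal",62)):
    m=masks(k)
    for n in m:
        X=(504,31) if k=="display" else (634,6)
        print(k,n,'now',fit(box(56,44,45),z,{n:m[n]},*X,-.13),'start',fit(box(56,44,45),z,{n:D0[k][n]},*X,-.13))
m=masks('capsule')
for n in m: print('caps',n,fit(cyl(25,44),8,{n:m[n]},481,-284,0.,fixyaw=True))
s=ctrl.get_state();print(s['t'],s['position'],s['q'])
E
```

```text
display top [(0.87, [219.0, 213.0, 241.0, 240.0], 473)]
display side [(0.64, [269.0, 202.0, 296.0, 237.0], 679)]
display top now [505.61   31.705  -0.123   0.065] start [504.593  31.67   -0.147   0.121]
display side now [502.571  30.564  -0.23    0.087] start [503.343  30.788  -0.186   0.124]
terminal top [(0.66, [232.0, 159.0, 253.0, 184.0], 488)]
terminal side [(0.67, [240.0, 168.0, 266.0, 202.0], 585)]
terminal top now [636.429   7.457  -0.167   0.092] start [635.693   6.656  -0.131   0.084]
terminal side now [630.893   6.825  -0.27    0.104] start [631.779   5.489  -0.245   0.098]
capsule top [(0.9, [350.0, 227.0, 374.0, 246.0], 420)]
capsule side [(0.93, [356.0, 159.0, 378.0, 183.0], 382)]
caps top [ 483.848 -285.1      0.055    0.068]
caps side [ 478.345 -278.955    0.008    0.091]
64.15 [ 272.291 -538.723  241.694] [-0.835  0.341 -0.031 -0.    -1.198 -0.865]
```

View pics/cmp.png

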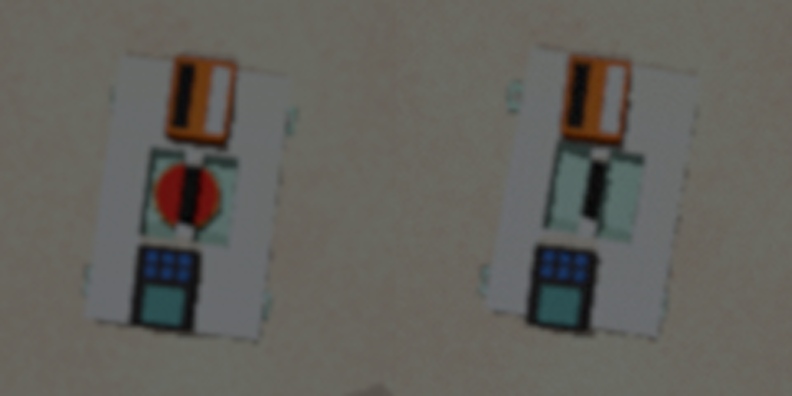

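View pics/sideF.png

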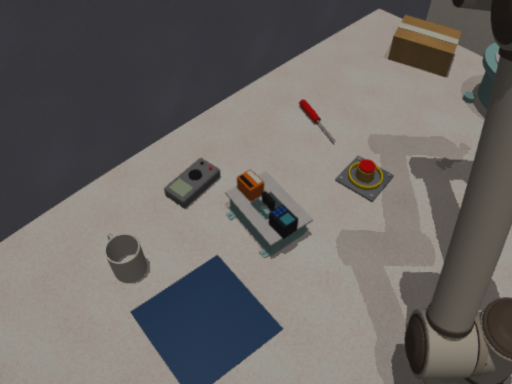

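View pics/topF.png

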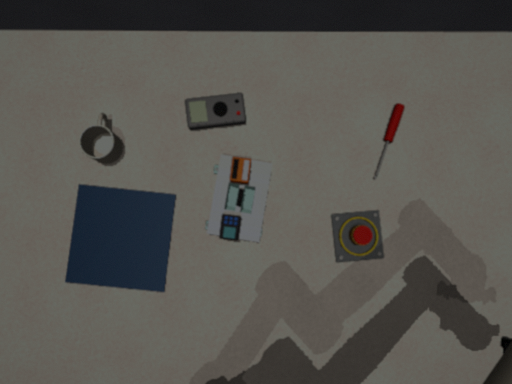

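```bash
cat > pl.py <<'E'
from h import *
np.set_printoptions(precision=3,suppress=True)
# register plate brightness: compare white plate silhouettes by threshold in undisturbed images
def seg(im):
    im=cv2.GaussianBlur(im.astype(np.float32),(0,0),.6)
    sub=cv2.resize(im[130:270,170:310],None,fx=4,fy=4,interpolation=cv2.INTER_CUBIC)
    return sub
def platemask(im):
    s=seg(im); b=s[:,:,2]-s[:,:,0]  # blueish vs beige
    return s,b
def edgefit(im,x,y,yaw):
    b=(im[:,:,2].astype(float)-im[:,:,0]).astype(np.float32)
    b=cv2.GaussianBlur(b,(0,0),.7)
    t=np.linspace(-.93,.93,60)
    def rect(d):
        l,w=95+d,62.5+d
        return np.concatenate([np.c_[t*95,0*t+w],np.c_[t*95,0*t-w],np.c_[0*t+l,t*62.5],np.c_[0*t-l,t*62.5]])
    def samp(p,d):
        c,s=np.cos(p[2]*.01),np.sin(p[2]*.01);q=rect(d)
        P=np.c_[p[0]+c*q[:,0]-s*q[:,1],p[1]+s*q[:,0]+c*q[:,1],0*q[:,0]+62]
        u=proj('top',P).astype(np.float32);return cv2.remap(b,u[:,:1],u[:,1:],cv2.INTER_LINEAR)[:,0]
    def cost(p): return -(samp(p,-3)-samp(p,3)).mean()
    best=min((minimize(cost,[x+a,y+c,yaw*100+d],method='Nelder-Mead',options=dict(initial_simplex=np.array([x+a,y+c,yaw*100+d])+np.array([[0,0,0],[3,0,0],[0,3,0],[0,0,4.]]))) for a in(-3,3) for c in(-3,3) for d in(-4,4)),key=lambda r:r.fun)
    return best.x*[1,1,.01],best.fun
E
python3 - <<'E'
from pl import *
im=np.mean([ctrl.camera('top').astype(float) for _ in range(4)],0);np.save('topF.npy',im)
print('start',edgefit(np.load('top0.npy'),570,15,-.14))
print('now',edgefit(im,572,12,-.13))
E
```

```text
start (array([569.456,  14.494,  -0.136]), np.float64(-10.01679801940918))
now (array([569.934,   8.35 ,  -0.157]), np.float64(-8.177094459533691))
```

```bash
python3 - <<'E'
from pl import *
for f,(r,c,h,w) in {'top2':(100,60,230,290),'top10':(100,60,284,290)}.items():
    im=cv2.imread(f'pics/{f}.png')[:,:,::-1]
    full=np.zeros((384,512,3),np.uint8);full[r:r+h,c:c+w]=cv2.resize(im,(w,h),interpolation=cv2.INTER_AREA)
    print(f,edgefit(full,570,12,-.14))
im=np.load('topF.npy')
a=np.clip(im*2.0,0,255).astype(np.uint8)[140:260,180:300,::-1]
cv2.imwrite('pics/F2.png',cv2.resize(a,None,fx=5,fy=5,interpolation=cv2.INTER_CUBIC))
s=np.clip(ctrl.camera('side').astype(float)*1.3,0,255).astype(np.uint8)[150:270,210:330,::-1]
cv2.imwrite('pics/F2s.png',cv2.resize(s,None,fx=5,fy=5,interpolation=cv2.INTER_CUBIC))
E
```

```text
top2 (array([569.722,  14.495,  -0.137]), np.float64(-8.557819366455078))
top10 (array([570.513,  15.219,  -0.14 ]), np.float64(-8.598325729370117))
```

View pics/F2.png

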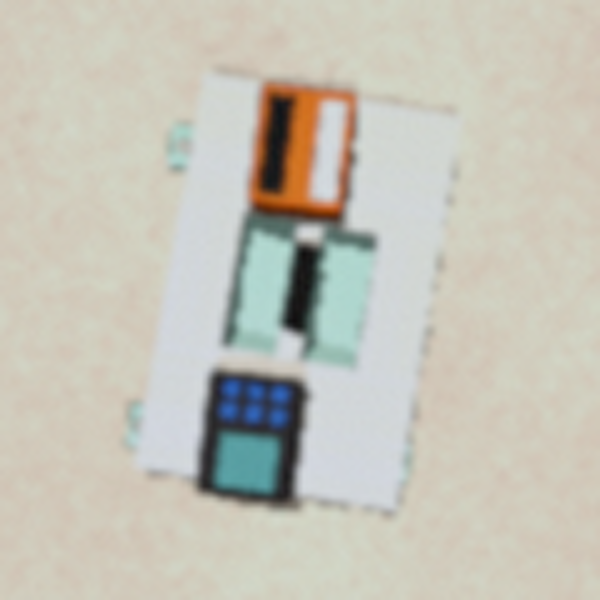

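View pics/F2s.png

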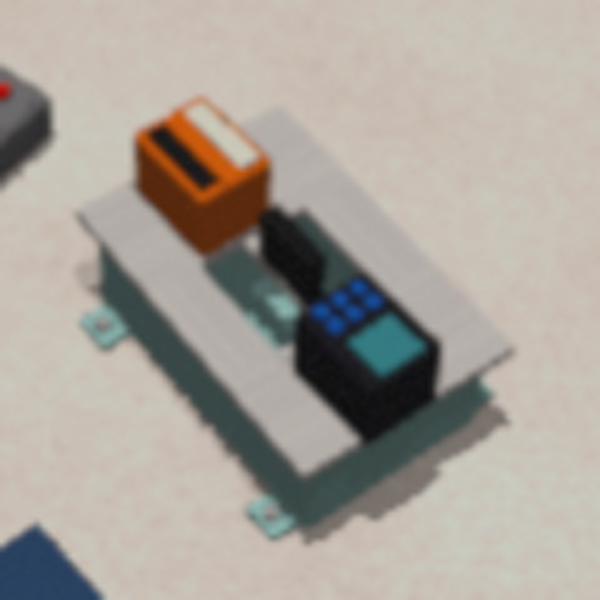

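```bash
python3 plan.py 569.3 8.9 160 -9 16 569.3 8.9 67 -9 8
```

```text
t 64.4 pos [ 272.  -539.1  241.3] yaw -7.4 turn -1.6 q6 -0.86
travel [[-0.008, 0.02, 0.003], [-0.012, 0.032, 0.004], [-0.015, 0.04, 0.006], [-0.015, 0.04, 0.005], [-0.015, 0.04, 0.006], [-0.015, 0.04, 0.006], [-0.015, 0.04, 0.005], [-0.015, 0.04, 0.006]] 
yaw [0.1, 0.0, 0.1, 0.2, 0.1, 0.1, 0.1, 0.1]
travel [[-0.015, 0.04, 0.005], [-0.015, 0.04, 0.006], [-0.014, 0.04, 0.005], [-0.015, 0.04, 0.006], [-0.014, 0.04, 0.006], [-0.015, 0.04, 0.005], [-0.011, 0.033, 0.005], [-0.007, 0.02, 0.002]] 
yaw [0.1, 0.1, 0.1, 0.1, 0.1, 0.1, 0.1, 0.1]
end [569.    9.2 160.3] -9.0 max 0.04 0.2
t 64.4 pos [569.    9.2 160.3] yaw -9.0 turn 0.0 q6 -0.86
travel [[0, 0, 0.007], [0, 0, 0.011], [0, 0, 0.015], [0, 0, 0.014], [0, 0, 0.014], [0, 0, 0.014], [0, 0, 0.011], [0, 0, 0.007]] 
yaw [0.0, 0.0, 0.0, 0.0, 0.0, 0.0, 0.0, 0.0]
end [569.    9.2  67.3] -9.0 max 0.015 0.0
```

Emit:
servo_tool --pt "-0.008 0.02 0.003" --pt "-0.012 0.032 0.004" --pt "-0.015 0.04 0.006" --pt "-0.015 0.04 0.005" --pt "-0.015 0.04 0.006" --pt "-0.015 0.04 0.006" --pt "-0.015 0.04 0.005" --pt "-0.015 0.04 0.006" --yaw '[0.1,0,0.1,0.2,0.1,0.1,0.1,0.1]'

```text
t: 65.4
position: [421.0, -262.7, 200.3]
ee_rot: [0.225, 3.133, 0.0]
ft_force: [0.7, -0.2, 0.2]
finger_gap: 85.6
```

Emit:
servo_tool --pt "-0.015 0.04 0.005" --pt "-0.015 0.04 0.006" --pt "-0.014 0.04 0.005" --pt "-0.015 0.04 0.006" --pt "-0.014 0.04 0.006" --pt "-0.015 0.04 0.005" --pt "-0.011 0.033 0.005" --pt "-0.007 0.02 0.002" --yaw '[0.1,0.1,0.1,0.1,0.1,0.1,0.1,0.1]'

```text
t: 66.4
position: [569.0, 11.1, 159.9]
ee_rot: [-0.245, -3.131, 0.0]
ft_force: [0.2, -0.3, -0.5]
finger_gap: 85.5
```

Emit:
servo_tool --pt "0 0 0" --pt "0 0 0.007" --pt "0 0 0.01" --pt "0 0 0.01" --pt "0 0 0.01" --pt "0 0 0.005" --pt "0 0 0" --pt "0 0 0" --yaw '[0,0,0,0,0,0,0,0]'

```text
t: 67.4
position: [569.4, 9.2, 118.6]
ee_rot: [0.247, 3.131, 0.0]
ft_force: [0.6, 0.8, -0.3]
finger_gap: 85.5
```

```bash
python3 plan.py 569.3 8.9 67 -9 6
```

```text
t 67.4 pos [569.4   9.2 118.6] yaw -9.0 turn 0.0 q6 -2.03
travel [[0, 0, 0.005], [0, 0, 0.01], [0, 0, 0.011], [0, 0, 0.01], [0, 0, 0.01], [0, 0, 0.006]] 
yaw [0.0, 0.0, 0.0, 0.0, 0.0, 0.0]
end [569.4   9.2  66.6] -9.0 max 0.011 0.0
```

Emit:
servo_tool --pt "0 0 0.005" --pt "0 0 0.01" --pt "0 0 0.011" --pt "0 0 0.01" --pt "0 0 0.01" --pt "0 0 0.005" --pt "0 0 0" --pt "0 0 0" --yaw '[0,0,0,0,0,0,0,0]'

```text
t: 68.4
position: [569.4, 9.2, 67.6]
ee_rot: [0.247, 3.131, 0.0]
ft_force: [0.4, 0.6, -0.5]
finger_gap: 85.4
```

Emit:
servo_tool --pt "0 0 0" --pt "0 0 0" --pt "0 0 0" --pt "0 0 0" --pt "0 0 0" --pt "0 0 0" --pt "0 0 0" --pt "0 0 0" --yaw '[0,0,0,0,0,0,0,0]' --gripper 0 --grip_force 50

```text
t: 69.4
position: [569.1, 9.1, 67.5]
ee_rot: [0.247, 3.132, -0.0]
ft_force: [-1.3, -1.2, 2.5]
finger_gap: 11.3
```

Emit:
servo_tool --pt "0 0.001 0" --pt "0 0.001 0" --pt "0.001 0.001 0" --pt "0 0.001 0" --pt "0 0.001 0" --pt "0 0.001 0" --pt "0 0 0" --pt "0 0 0" --yaw '[-0.1,-0.2,-0.2,-0.2,-0.2,-0.1,0,0]'

```text
t: 70.4
position: [568.8, 14.4, 67.5]
ee_rot: [-0.222, -3.133, 0.001]
ft_force: [0.3, -5.2, 3.3]
finger_gap: 11.2
```

```bash
python3 plan.py 569.2 15.3 67 -8 1
```

```text
t 70.4 pos [568.8  14.4  67.5] yaw -8.1 turn 0.1 q6 -2.02
travel [[0, 0.001, 0]] 
yaw [-0.1]
end [569.   15.4  67.5] -8.0 max 0.001 0.1
```

Emit:
servo_tool --pt "0 0.001 0" --pt "0 0 0" --pt "0 0 0" --yaw '[-0.1,0,0]'

```text
t: 70.78
position: [568.9, 15.4, 67.5]
ee_rot: [-0.219, -3.133, 0.002]
ft_force: [-0.9, -5.0, 4.1]
finger_gap: 11.5
```

Emit:
servo_tool --pt "0 0 0" --pt "0 0 0" --pt "0 0 0" --pt "0 0 0" --pt "0 0 -0.01" --pt "0 0 -0.03" --pt "0 0 -0.04" --pt "0 0 -0.02" --yaw '[0,0,0,0,0,0,0,0]' --gripper 1

```text
t: 71.78
position: [570.3, 16.4, 170.6]
ee_rot: [0.217, 3.13, 0.002]
ft_force: [0.1, 0.4, 0.3]
finger_gap: 85.4
```

Emit:
servo_tool --pt "0 -0.02 -0.02" --pt "0.01 -0.05 -0.02" --pt "0.01 -0.055 -0.02" --pt "0.01 -0.055 0" --pt "0.01 -0.055 0" --pt "0.01 -0.03 0" --pt "0 -0.01 0" --yaw '[0,0,0,0,0,0,0]'

```text
t: 72.65
position: [480.6, -250.7, 228.1]
ee_rot: [0.222, 3.133, -0.0]
ft_force: [-0.7, 1.0, -0.2]
finger_gap: 85.7
```

```bash
cat > mods.py <<'E'
from pl import *
def modfit(im,z,x,y,yaw,L=56,W=44):
    """top-face register: edges vs plate (plate bright, module sides dark)"""
E
python3 - <<'E'
from pl import *
import pickle
D0=pickle.load(open('m0.pkl','rb'))
im=np.mean([ctrl.camera('top').astype(float) for _ in range(2)],0);np.save('topG.npy',im)
print(edgefit(im,570,15,-.14))
a=np.clip(im*2.0,0,255).astype(np.uint8)[140:260,180:300,::-1]
cv2.imwrite('pics/G2.png',cv2.resize(a,None,fx=5,fy=5,interpolation=cv2.INTER_CUBIC))
# template shift/rotation of module top from start image
s0=np.load('top0.npy')
def reg(im,c,half=16):
    f=8
    def up(x): return cv2.resize(cv2.cvtColor(x.astype(np.float32),cv2.COLOR_RGB2GRAY),None,fx=f,fy=f,interpolation=cv2.INTER_CUBIC)
    A=up(s0[c[1]-half:c[1]+half,c[0]-half:c[0]+half]);B=up(im[c[1]-half:c[1]+half,c[0]-half:c[0]+half])
    M=np.eye(2,3,dtype=np.float32)
    mask=np.zeros_like(A,np.uint8);mask[20:-20,28:-28]=255
    try:
        cc,M=cv2.findTransformECC(A,B,M,cv2.MOTION_EUCLIDEAN,(3,300,1e-7),mask,5)
    except cv2.error as e: return 'fail'
    h=half*f;p=M@np.array([h,h,1.]);return 'px shift',(p-h)/f,'mm(x,y)',-(p-h)[::-1]/f*2.27,'rot deg',np.degrees(np.arctan2(M[1,0],M[0,0])),cc
F=np.load('topF.npy')
for k,c in(('term',(241,171)),('disp',(230,227))): print(k,'F',reg(F,c),'\n  G',reg(im,c))
E
```

```text
(array([569.874,  16.071,  -0.12 ]), np.float64(-8.648515701293945))
term F ('px shift', array([-0.399, -0.089]), 'mm(x,y)', array([0.201, 0.906]), 'rot deg', np.float32(0.075392134), 0.9790017503707007) 
  G ('px shift', array([-4.091, -0.09 ]), 'mm(x,y)', array([0.204, 9.287]), 'rot deg', np.float32(-2.0850096), 0.989143150824494)
disp F ('px shift', array([ 0.097, -0.04 ]), 'mm(x,y)', array([ 0.09, -0.22]), 'rot deg', np.float32(0.5720804), 0.9941306559132157) 
  G ('px shift', array([-2.032,  0.302]), 'mm(x,y)', array([-0.686,  4.613]), 'rot deg', np.float32(-1.8164691), 0.9839608725561204)
```

View pics/G2.png

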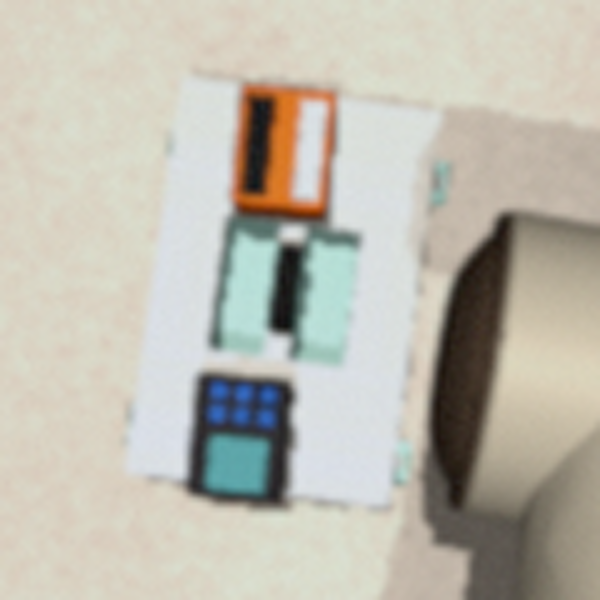

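```bash
cat > ecc.py <<'E'
from h import *
f=6
def up(x): return cv2.resize(cv2.cvtColor(x.astype(np.float32),cv2.COLOR_RGB2GRAY),None,fx=f,fy=f,interpolation=cv2.INTER_CUBIC)
def ecc(A,B,mask,ctr):
    M=np.eye(2,3,dtype=np.float32)
    cc,M=cv2.findTransformECC(A,B,M,cv2.MOTION_EUCLIDEAN,(3,500,1e-7),mask,5)
    c=np.array(ctr)*f;p=M@np.r_[c,1];d=(p-c)/f
    return 'dx,dy mm',(-d[::-1]*2.33).round(2),'yaw deg',round(-float(np.degrees(np.arctan2(M[1,0],M[0,0]))),2),'cc',round(cc,3)
def plate(s0,im):
    A=up(s0[140:260,180:300]);B=up(im[140:260,180:300])
    m=np.zeros(A.shape,np.uint8)
    # left part of plate incl outer edge, in crop px/5 coordinates of the 5x view
    poly=np.array([[165,60],[240,60],[238,200],[200,360],[190,520],[100,520]])/5*f
    cv2.fillPoly(m,[poly.astype(np.int32)],255)
    return ecc(A,B,m,(57,59))
E
python3 - <<'E'
from ecc import *
s0=np.load('top0.npy')
for n in('topF','topG'):
    print(n,plate(s0,np.load(n+'.npy')))
im=cv2.imread('pics/top2.png')[:,:,::-1];full=s0.copy();full[100:330,60:350]=cv2.resize(im,(290,230),interpolation=cv2.INTER_AREA);print('top2',plate(s0,full))
im=cv2.imread('pics/top10.png')[:,:,::-1];full=s0.copy();full[100:384,60:350]=cv2.resize(im,(290,284),interpolation=cv2.INTER_AREA);print('top10',plate(s0,full))
E
```

```text
topF ('dx,dy mm', array([ 4.1 , -5.98]), 'yaw deg', -1.88, 'cc', 0.821)
topG ('dx,dy mm', array([2.59, 2.34]), 'yaw deg', -0.56, 'cc', 0.742)
top2 ('dx,dy mm', array([0.03, 0.04]), 'yaw deg', 0.09, 'cc', 0.978)
top10 ('dx,dy mm', array([0.95, 0.68]), 'yaw deg', 0.08, 'cc', 0.966)
```

```bash
cat >> ecc.py <<'E'
def plate2(ref,im,B5):
    """ref image full, im full; mask from polygons (5x view coords) in ref"""
    A=up(ref[140:260,180:300]);B=up(im[140:260,180:300])
    m=np.zeros(A.shape,np.uint8)
    for poly in B5: cv2.fillPoly(m,[(np.array(poly)/5*f).astype(np.int32)],255)
    return ecc(A,B,m,(57,59))
E
python3 - <<'E'
from ecc import *
s0=np.load('top0.npy')
im=cv2.imread('pics/top10.png')[:,:,::-1];full=s0.copy();full[100:384,60:350]=cv2.resize(im,(290,284),interpolation=cv2.INTER_AREA)
left=[[165,50],[222,60],[225,210],[180,360],[172,530],[100,530]]
win=[[205,222],[370,235],[355,362],[200,350]]
bot=[[300,480],[375,490],[370,540],[300,530]]
top=[[365,70],[430,80],[425,150],[360,140]]
for n in('topF','topG'):
    I=np.load(n+'.npy')
    for nm,P in(('left',[left]),('all',[left,win,bot]),('all+top',[left,win,bot,top]),('win',[win])): print(n,nm,plate2(full,I,P))
E
```

```text
topF left ('dx,dy mm', array([ 2.5 , -6.02]), 'yaw deg', -2.06, 'cc', 0.779)
topF all ('dx,dy mm', array([ 2.75, -6.75]), 'yaw deg', -1.72, 'cc', 0.986)
topF all+top ('dx,dy mm', array([ 2.74, -6.75]), 'yaw deg', -1.72, 'cc', 0.986)
topF win ('dx,dy mm', array([ 2.75, -6.75]), 'yaw deg', -1.62, 'cc', 0.988)
topG left ('dx,dy mm', array([ 2.53, -0.1 ]), 'yaw deg', 0.12, 'cc', 0.934)
topG all ('dx,dy mm', array([2.41, 0.14]), 'yaw deg', 0.25, 'cc', 0.993)
topG all+top ('dx,dy mm', array([2.41, 0.14]), 'yaw deg', 0.23, 'cc', 0.993)
topG win ('dx,dy mm', array([2.42, 0.15]), 'yaw deg', 0.23, 'cc', 0.992)
```

```bash
python3 plan.py 570 15.4 160 -8 8 570 15.4 67 -8 7
```

```text
t 72.75 pos [ 481.6 -249.8  227.8] yaw -8.0 turn 0.0 q6 -1.53
travel [[-0.004, 0.021, 0.005], [-0.006, 0.033, 0.008], [-0.008, 0.042, 0.011], [-0.007, 0.041, 0.01], [-0.008, 0.042, 0.01], [-0.008, 0.042, 0.01], [-0.006, 0.033, 0.009], [-0.003, 0.021, 0.005]] 
yaw [0.0, 0.0, 0.0, 0.0, 0.0, 0.0, 0.0, 0.0]
end [569.5  15.5 159.8] -8.0 max 0.042 0.0
t 72.75 pos [569.5  15.5 159.8] yaw -8.0 turn 0.0 q6 -1.53
travel [[0, 0, 0.008], [0, 0, 0.014], [0, 0, 0.016], [0, 0, 0.017], [0, 0, 0.016], [0, 0, 0.014], [0, 0, 0.008]] 
yaw [0.0, 0.0, 0.0, 0.0, 0.0, 0.0, 0.0]
end [569.5  15.5  66.8] -8.0 max 0.017 0.0
```

Emit:
servo_tool --pt "-0.004 0.021 0.005" --pt "-0.006 0.033 0.008" --pt "-0.008 0.042 0.011" --pt "-0.007 0.041 0.01" --pt "-0.008 0.042 0.01" --pt "-0.008 0.042 0.01" --pt "-0.006 0.033 0.009" --pt "-0.003 0.021 0.005" --yaw '[0,0,0,0,0,0,0,0]'

```text
t: 73.75
position: [569.4, 19.0, 158.9]
ee_rot: [-0.213, -3.134, 0.0]
ft_force: [-0.1, -0.5, 0.4]
finger_gap: 85.7
```

Emit:
servo_tool --pt "0 0 0" --pt "0 0 0.008" --pt "0 0 0.014" --pt "0 0 0.016" --pt "0 0 0.017" --pt "0 0 0.016" --pt "0 0 0.012" --pt "0 0 0.005" --yaw '[0,0,0,0,0,0,0,0]'

```text
t: 74.75
position: [568.7, 16.0, 70.2]
ee_rot: [-0.218, -3.133, 0.001]
ft_force: [-0.3, 0.6, -0.8]
finger_gap: 85.4
```

Emit:
servo_tool --pt "0 0 0" --pt "0 0 0" --yaw '[0,0]'

```text
t: 75.0
position: [569.6, 16.4, 71.9]
ee_rot: [0.217, 3.133, 0.001]
ft_force: [-0.5, 0.4, 0.0]
finger_gap: 85.5
```

Emit:
servo_tool --pt "0 -0.001 0.002" --pt "0 0 0.002" --pt "0 0 0" --pt "0 0 0" --yaw '[0,0,0,0]'

```text
t: 75.5
position: [569.0, 15.2, 67.3]
ee_rot: [0.218, 3.134, -0.0]
ft_force: [0.3, -0.0, -0.5]
finger_gap: 85.4
```

Emit:
servo_tool --pt "0 0 0" --pt "0 0 0" --pt "0 0 0" --pt "0 0 0" --pt "0 0 0" --pt "0 0 0" --pt "0 0 0" --pt "0 0 0" --yaw '[0,0,0,0,0,0,0,0]' --gripper 0 --grip_force 50

```text
t: 76.5
position: [569.1, 15.4, 67.4]
ee_rot: [0.217, 3.134, 0.0]
ft_force: [-0.4, 1.4, 1.4]
finger_gap: 11.2
```

Emit:
servo_tool --pt "0.001 0 0" --pt "0.001 -0.001 0" --pt "0.001 0 0" --pt "0 0 0" --pt "0 0 0" --yaw '[0.1,0.1,0.1,0,0]'

```text
t: 77.12
position: [566.2, 14.7, 67.4]
ee_rot: [0.226, 3.133, 0.0]
ft_force: [4.3, 0.5, -0.1]
finger_gap: 11.0
```

Emit:
servo_tool --pt "0 0 0" --pt "0 0 0" --pt "0 0 0" --pt "0 0 0" --pt "0 0 -0.01" --pt "0 0 -0.03" --pt "0 0 -0.04" --pt "0 0 -0.02" --yaw '[0,0,0,0,0,0,0,0]' --gripper 1

```text
t: 78.12
position: [566.9, 14.8, 170.6]
ee_rot: [0.225, 3.129, 0.002]
ft_force: [-0.5, -1.8, -0.6]
finger_gap: 85.5
```

Emit:
servo_tool --pt "0 -0.02 -0.02" --pt "0.01 -0.05 -0.02" --pt "0.01 -0.055 -0.02" --pt "0.01 -0.055 0" --pt "0.01 -0.055 0" --pt "0.01 -0.055 0" --pt "0 -0.03 0" --yaw '[0,0,0,0,0,0,0]'

```text
t: 79.0
position: [469.1, -297.0, 228.3]
ee_rot: [0.229, 3.132, -0.001]
ft_force: [-0.1, 0.0, -0.1]
finger_gap: 85.7
```

```bash
cat >> ecc.py <<'E'
s0=np.load('top0.npy')
_i=cv2.imread('pics/top10.png')[:,:,::-1];full=s0.copy();full[100:384,60:350]=cv2.resize(_i,(290,284),interpolation=cv2.INTER_AREA)
left=[[165,50],[222,60],[225,210],[180,360],[172,530],[100,530]]
win=[[205,222],[370,235],[355,362],[200,350]]
bot=[[300,480],[375,490],[370,540],[300,530]]
def mod(im,c,half=16):
    A=up(s0[c[1]-half:c[1]+half,c[0]-half:c[0]+half]);B=up(im[c[1]-half:c[1]+half,c[0]-half:c[0]+half])
    m=np.zeros(A.shape,np.uint8);m[15:-15,21:-21]=255
    return ecc(A,B,m,(half,half))
def report(im):
    print('plate vs top10',plate2(full,im,[left,win,bot]),'| win',plate2(full,im,[win]))
    print('term vs start',mod(im,(241,171)));print('disp vs start',mod(im,(230,227)))
E
python3 - <<'E'
from ecc import *
im=np.mean([ctrl.camera('top').astype(float) for _ in range(2)],0);np.save('topH.npy',im);report(im)
a=np.clip(im*2.0,0,255).astype(np.uint8)[140:260,180:300,::-1]
cv2.imwrite('pics/H2.png',cv2.resize(a,None,fx=5,fy=5,interpolation=cv2.INTER_CUBIC))
s=ctrl.get_state();print(s['t'],s['position'])
E
```

```text
plate vs top10 ('dx,dy mm', array([-0.47, -0.62]), 'yaw deg', -0.27, 'cc', 0.991) | win ('dx,dy mm', array([-0.5 , -0.62]), 'yaw deg', -0.21, 'cc', 0.987)
term vs start ('dx,dy mm', array([-2.51,  8.7 ]), 'yaw deg', 1.65, 'cc', 0.991)
disp vs start ('dx,dy mm', array([-3.73,  3.9 ]), 'yaw deg', 1.41, 'cc', 0.987)
79.1 [ 469.6343976  -297.29557776  227.86581122]
```

View pics/H2.png

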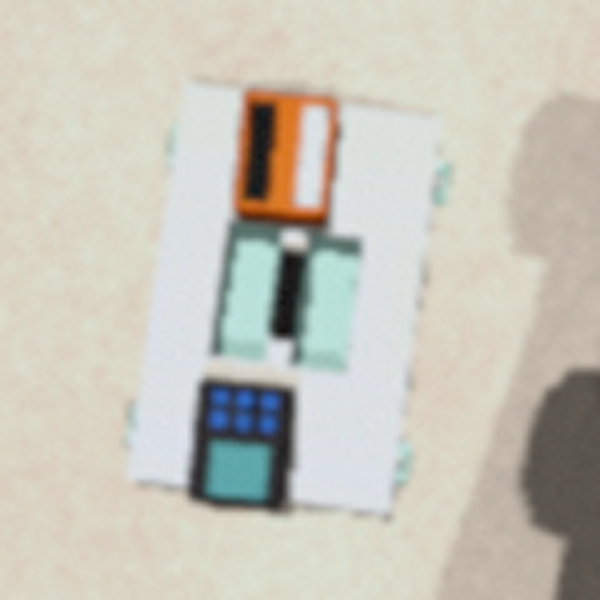

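```bash
python3 plan.py 631.4 14.1 170 -5.6 10 631.4 14.1 70.5 -5.6 8
```

```text
t 79.1 pos [ 469.6 -297.3  227.9] yaw -8.5 turn 2.9 q6 -1.45
travel [[-0.007, 0.019, 0.003], [-0.01, 0.031, 0.006], [-0.014, 0.039, 0.006], [-0.014, 0.038, 0.007], [-0.014, 0.038, 0.007], [-0.014, 0.039, 0.007], [-0.014, 0.038, 0.006], [-0.015, 0.038, 0.007]] 
yaw [-0.2, -0.2, -0.4, -0.3, -0.3, -0.4, -0.3, -0.3]
travel [[-0.012, 0.03, 0.006], [-0.007, 0.019, 0.003]] 
yaw [-0.3, -0.2]
end [630.9  14.  169.9] -5.6 max 0.039 0.4
t 79.1 pos [630.9  14.  169.9] yaw -5.6 turn -0.0 q6 -1.45
travel [[0, 0, 0.008], [0, 0, 0.012], [0, 0, 0.015], [0, 0, 0.015], [0, 0, 0.015], [0, 0, 0.015], [0, 0, 0.012], [0, 0, 0.007]] 
yaw [0.0, 0.0, 0.0, 0.0, 0.0, 0.0, 0.0, 0.0]
end [630.9  14.   70.9] -5.6 max 0.015 0.0
```

Emit:
servo_tool --pt "-0.007 0.019 0.003" --pt "-0.01 0.031 0.006" --pt "-0.014 0.039 0.006" --pt "-0.014 0.038 0.007" --pt "-0.014 0.038 0.007" --pt "-0.014 0.039 0.007" --pt "-0.014 0.038 0.006" --pt "-0.015 0.038 0.007" --yaw '[-0.2,-0.2,-0.4,-0.3,-0.3,-0.4,-0.3,-0.3]'

```text
t: 80.1
position: [607.1, -26.1, 178.5]
ee_rot: [0.155, 3.137, 0.0]
ft_force: [-0.3, -0.1, 1.3]
finger_gap: 85.6
```

Emit:
servo_tool --pt "-0.012 0.03 0.006" --pt "-0.007 0.019 0.003" --pt "0 0 0" --pt "0 0 0.01" --pt "0 0 0.015" --pt "0 0 0.015" --pt "0 0 0.01" --pt "0 0 0" --yaw '[-0.3,-0.2,0,0,0,0,0,0]'

```text
t: 81.1
position: [629.8, 16.6, 117.9]
ee_rot: [-0.147, -3.136, 0.001]
ft_force: [0.2, -0.5, 0.1]
finger_gap: 85.6
```

```bash
python3 plan.py 631.4 14.1 70.5 -5.6 6
```

```text
t 81.1 pos [629.8  16.6 117.9] yaw -5.4 turn -0.2 q6 -1.95
travel [[0, 0, 0.005], [-0.001, -0.001, 0.009], [0, 0, 0.01], [0, -0.001, 0.009], [-0.001, 0, 0.01], [0, 0, 0.004]] 
yaw [0.0, 0.1, 0.0, 0.1, 0.0, 0.0]
end [631.6  14.4  70.9] -5.6 max 0.01 0.1
```

Emit:
servo_tool --pt "0 0 0.005" --pt "0 0 0.009" --pt "0 0 0.01" --pt "0 -0.001 0.009" --pt "0 0 0.01" --pt "0 0 0.003" --pt "0 0 0" --pt "0 0 0" --yaw '[0,0,0,0,0,0,0,0]'

```text
t: 82.1
position: [630.7, 16.1, 73.7]
ee_rot: [0.146, 3.137, 0.0]
ft_force: [0.1, 0.1, 0.6]
finger_gap: 85.7
```

```bash
python3 plan.py 631.4 14.1 70.5 -5.6 2
```

```text
t 82.1 pos [630.7  16.1  73.7] yaw -5.3 turn -0.3 q6 -1.95
travel [[0, -0.001, 0.002], [-0.001, -0.001, 0.001]] 
yaw [0.1, 0.2]
end [631.5  14.   70.7] -5.6 max 0.002 0.2
```

Emit:
servo_tool --pt "0 -0.001 0.002" --pt "-0.001 -0.001 0.001" --pt "0 0 0" --pt "0 0 0" --yaw '[0.1,0.2,0,0]'

```text
t: 82.6
position: [631.2, 13.9, 70.3]
ee_rot: [0.155, 3.138, -0.0]
ft_force: [0.1, 0.3, 0.3]
finger_gap: 85.8
```

Emit:
servo_tool --pt "0 0 0" --pt "0 0 0" --pt "0 0 0" --pt "0 0 0" --pt "0 0 0" --pt "0 0 0" --yaw '[0,0,0,0,0,0]' --gripper 0 --grip_force 40

```text
t: 83.35
position: [631.4, 14.1, 70.5]
ee_rot: [0.155, 3.137, 0.0]
ft_force: [0.8, 1.4, 1.6]
finger_gap: 43.2
```

Emit:
servo_tool --pt "0 0 -0.002" --pt "0 0 -0.004" --pt "0 0 -0.002" --pt "0 0 0" --pt "0 0 0" --yaw '[0,0,0,0,0]'

```text
t: 83.98
position: [631.1, 13.9, 78.2]
ee_rot: [-0.155, -3.138, -0.0]
ft_force: [0.1, 0.9, -2.9]
finger_gap: 43.4
```

```bash
python3 plan.py 633.8 5.7 78 -7.2 5
```

```text
t 83.97 pos [631.1  13.9  78.2] yaw -5.7 turn -1.5 q6 -1.95
travel [[0, -0.001, 0], [-0.001, -0.002, 0], [-0.001, -0.002, 0], [-0.001, -0.002, 0], [-0.001, -0.001, 0]] 
yaw [0.2, 0.4, 0.4, 0.4, 0.1]
end [634.2   5.5  78.2] -7.2 max 0.002 0.4
```

Emit:
servo_tool --pt "0 -0.001 0" --pt "-0.001 -0.002 0" --pt "-0.001 -0.002 0" --pt "-0.001 -0.002 0" --pt "-0.001 -0.001 0" --pt "0 0 0" --pt "0 0 0" --yaw '[0.2,0.4,0.4,0.4,0.1,0,0]'

```text
t: 84.85
position: [634.3, 5.6, 78.3]
ee_rot: [-0.196, -3.135, 0.0]
ft_force: [-0.1, -0.3, -1.6]
finger_gap: 43.4
```

Emit:
servo_tool --pt "0 0 0.003" --pt "0 0 0.003" --pt "0 0 0.001" --pt "0 0 0" --pt "0 0 0" --yaw '[0,0,0,0,0]'

```text
t: 85.48
position: [634.4, 5.6, 71.4]
ee_rot: [0.196, 3.135, 0.0]
ft_force: [-0.5, 0.3, -2.6]
finger_gap: 43.6
```

Emit:
servo_tool --pt "0 0 0.001" --pt "0 0 0" --pt "0 0 0" --yaw '[0,0,0]'

```text
t: 85.85
position: [634.5, 5.6, 70.5]
ee_rot: [0.196, 3.135, 0.0]
ft_force: [0.7, 0.9, -0.7]
finger_gap: 43.7
```

Emit:
servo_tool --pt "0 0 0" --pt "0 0 0" --pt "0 0 0" --pt "0 0 0" --pt "0 0 -0.01" --pt "0 0 -0.025" --pt "0 0 -0.035" --pt "0 0 -0.02" --yaw '[0,0,0,0,0,0,0,0]' --gripper 1

```text
t: 86.85
position: [635.3, 5.6, 163.3]
ee_rot: [0.195, 3.132, 0.001]
ft_force: [-0.5, 0.6, 0.5]
finger_gap: 85.8
```

```bash
python3 plan.py 499.3 34.8 160 -5.4 6
```

```text
t 86.85 pos [635.3   5.6 163.3] yaw -7.1 turn 1.7 q6 -1.96
travel [[0.014, 0.001, 0], [0.028, 0.003, 0.001], [0.027, 0.002, 0.001], [0.028, 0.003, 0], [0.028, 0.003, 0.001], [0.013, 0.002, 0]] 
yaw [-0.2, -0.3, -0.4, -0.3, -0.4, -0.1]
end [499.7  34.9 160.3] -5.4 max 0.028 0.4
```

Emit:
servo_tool --pt "0.014 0.001 0" --pt "0.028 0.003 0.001" --pt "0.027 0.002 0.001" --pt "0.028 0.003 0" --pt "0.028 0.003 0.001" --pt "0.013 0.002 0" --pt "0 0 0" --pt "0 0 0" --yaw '[-0.2,-0.3,-0.4,-0.3,-0.4,-0.1,0,0]'

```text
t: 87.85
position: [499.5, 35.0, 157.3]
ee_rot: [0.149, 3.137, 0.0]
ft_force: [-0.5, -0.3, 0.1]
finger_gap: 85.4
```

Emit:
servo_tool --pt "0 0 0.01" --pt "0 0 0.018" --pt "0 0 0.02" --pt "0 0 0.018" --pt "0 0 0.01" --pt "0 0 0.005" --pt "0 0 0" --pt "0 0 0" --yaw '[0,0,0,0,0,0,0,0]'

```text
t: 88.85
position: [499.2, 35.1, 76.9]
ee_rot: [0.149, 3.137, 0.001]
ft_force: [0.2, 0.1, -0.2]
finger_gap: 85.4
```

```bash
python3 plan.py 499.3 34.8 71 -5.4 3
```

```text
t 88.85 pos [499.2  35.1  76.9] yaw -5.4 turn 0.0 q6 -2.06
travel [[0, 0, 0.002], [0, 0, 0.002], [0, 0, 0.002]] 
yaw [0.0, 0.0, 0.0]
end [499.2  35.1  70.9] -5.4 max 0.002 0.0
```

Emit:
servo_tool --pt "0 0 0.003" --pt "0 0 0.003" --pt "0 0 0" --pt "0 0 0" --yaw '[0,0,0,0]'

```text
t: 89.35
position: [498.8, 34.9, 70.3]
ee_rot: [0.149, 3.138, -0.0]
ft_force: [-0.6, -0.6, 0.6]
finger_gap: 85.5
```

Emit:
servo_tool --pt "0 0 0" --pt "0 0 0" --pt "0 0 0" --pt "0 0 0" --pt "0 0 0" --pt "0 0 0" --yaw '[0,0,0,0,0,0]' --gripper 0 --grip_force 40

```text
t: 90.1
position: [499.0, 35.1, 70.5]
ee_rot: [0.149, 3.138, 0.0]
ft_force: [-1.1, 0.6, 1.7]
finger_gap: 43.4
```

Emit:
servo_tool --pt "0 0 -0.002" --pt "0 0 -0.004" --pt "0 0 -0.002" --pt "0 0 0" --pt "0 0 0" --yaw '[0,0,0,0,0]'

```text
t: 90.72
position: [498.6, 34.9, 78.2]
ee_rot: [-0.149, -3.138, -0.0]
ft_force: [-0.2, 0.2, -2.7]
finger_gap: 43.6
```

```bash
python3 plan.py 502.9 31 79 -6.8 4
```

```text
t 90.72 pos [498.6  34.9  78.2] yaw -5.4 turn -1.4 q6 -2.06
travel [[-0.001, -0.001, 0], [-0.001, -0.001, 0], [-0.002, -0.001, -0.001], [-0.001, 0, 0]] 
yaw [0.2, 0.5, 0.4, 0.3]
end [503.3  31.4  79.2] -6.8 max 0.002 0.5
```

Emit:
servo_tool --pt "-0.001 -0.001 0" --pt "-0.001 -0.001 0" --pt "-0.001 -0.001 0" --pt "-0.001 0 0" --pt "0 0 0" --pt "0 0 0" --yaw '[0.2,0.5,0.4,0.3,0,0]'

```text
t: 91.48
position: [502.4, 31.6, 78.3]
ee_rot: [-0.188, -3.136, -0.0]
ft_force: [0.1, -0.7, -1.8]
finger_gap: 43.4
```

Emit:
servo_tool --pt "0 0 0.003" --pt "0 0 0.003" --pt "0 0 0.001" --pt "0 0 0.001" --pt "0 0 0" --pt "0 0 0" --yaw '[0,0,0,0,0,0]'

```text
t: 92.22
position: [502.5, 31.5, 70.5]
ee_rot: [0.187, 3.136, 0.0]
ft_force: [-1.3, 0.1, 0.9]
finger_gap: 43.1
```

Contact. Release and retreat fully.

Emit:
servo_tool --pt "0 0 0" --pt "0 0 0" --pt "0 0 0" --pt "0 0 0" --pt "0 0 -0.01" --pt "0 0 -0.03" --pt "0 0 -0.04" --pt "0 0 -0.03" --yaw '[0,0,0,0,0,0,0,0]' --gripper 1

```text
t: 93.22
position: [502.9, 31.6, 182.8]
ee_rot: [0.187, 3.134, 0.001]
ft_force: [-0.9, 0.9, -1.1]
finger_gap: 85.2
```

Emit:
servo_tool --pt "0 -0.02 -0.02" --pt "0.01 -0.04 -0.02" --pt "0.015 -0.045 -0.02" --pt "0.015 -0.045 0" --pt "0.015 -0.045 0" --pt "0.015 -0.045 0" --pt "0.015 -0.045 0" --pt "0.015 -0.045 0" --yaw '[0,0,0,0,0,0,0,0]'

```text
t: 94.22
position: [362.9, -285.5, 241.3]
ee_rot: [0.187, 3.135, -0.001]
ft_force: [0.7, -1.2, 0.6]
finger_gap: 85.4
```

Emit:
servo_tool --pt "0.015 -0.045 0" --pt "0.015 -0.045 0" --pt "0.015 -0.045 0" --pt "0.01 -0.045 0" --pt "0 -0.045 0" --pt "0 -0.03 0" --pt "0 -0.01 0" --pt "0 0 0" --yaw '[0,0,0,0,0,0,0,0]'

```text
t: 95.22
position: [277.4, -540.6, 240.3]
ee_rot: [-0.188, -3.136, -0.001]
ft_force: [0.3, -0.1, 0.2]
finger_gap: 85.4
```

```bash
python3 - <<'E'
from ecc import *
im=np.mean([ctrl.camera('top').astype(float) for _ in range(2)],0);np.save('topI.npy',im);report(im)
cv2.imwrite('pics/I_top.png',np.clip(im*2,0,255).astype(np.uint8)[:,:,::-1])
a=np.clip(np.hstack([s0[140:260,180:300],im[140:260,180:300]])*2,0,255).astype(np.uint8)[:,:,::-1]
cv2.imwrite('pics/I_cmp.png',cv2.resize(a,None,fx=3.3,fy=3.3,interpolation=cv2.INTER_CUBIC))
cv2.imwrite('pics/I_side.png',ctrl.camera('side')[:,:,::-1])
s=ctrl.get_state();print(s['t'],s['position'])
E
```

```text
plate vs top10 ('dx,dy mm', array([-0.3 , -0.66]), 'yaw deg', -0.35, 'cc', 0.995) | win ('dx,dy mm', array([-0.3 , -0.66]), 'yaw deg', -0.38, 'cc', 0.994)
term vs start ('dx,dy mm', array([ 0.86, -0.03]), 'yaw deg', 0.45, 'cc', 0.997)
disp vs start ('dx,dy mm', array([-0.06,  0.49]), 'yaw deg', -0.25, 'cc', 0.996)
95.375 [ 277.86288223 -539.78505865  240.78568536]
```

View pics/I_cmp.png

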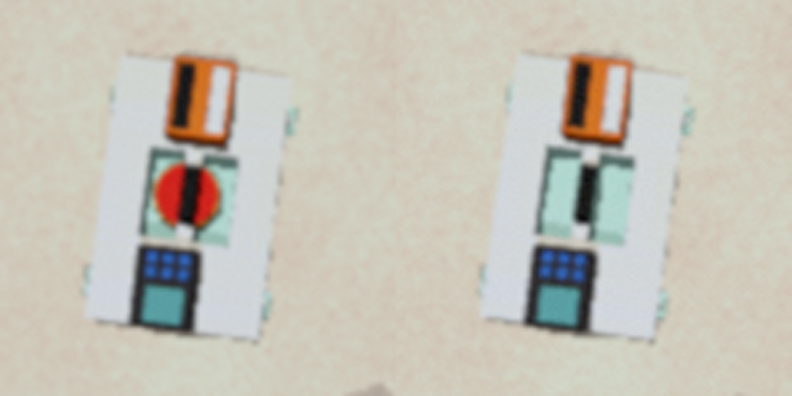

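View pics/I_top.png

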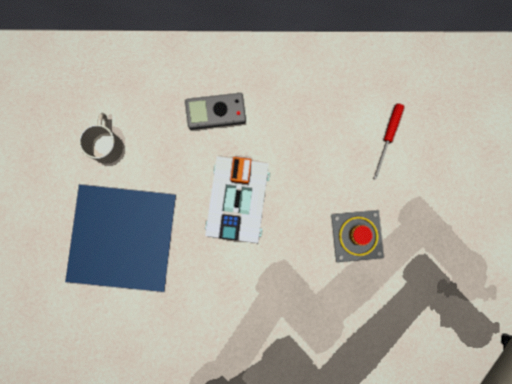

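View pics/I_side.png

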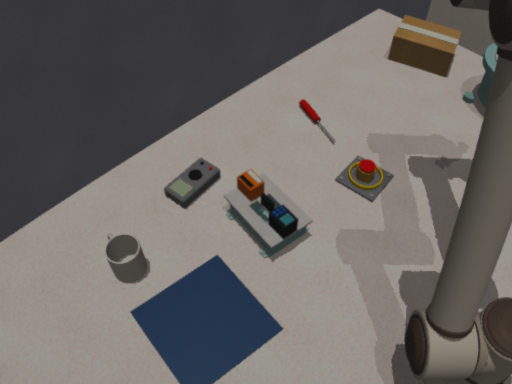

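The final comparison pictures show plate and modules back at their start poses (the two halves match), the capsule upright in the ring at top-view pixel (361,235), and the arm well clear. I'm handing the job in.

```bash
python3 -c "
from station import ctrl
print(ctrl.job_done())"
```

```text
the job is handed in; nothing more can be done
None
```

The job is done and handed in at about 95 s. I cleared both modules and then the plate onto the mat, and stood the capsule upright in the nest. The plate then went back on the box with both modules on it.

- **Slip along the way:** after I had put the plate back, it shifted about 7 mm and turned about 2°. The likely cause is the carried terminal brushing the plate's grip. I gripped the plate by its grip and slid it back with the modules on it. Then I lifted each module and reset it.
- **Plate and modules:** compared with the start picture, both modules are within about 1 mm and 0.5°. The plate is within about 1 mm and 0.5°.
- **Capsule:** it stands upright inside the ring. The top camera puts it about 3 mm from the ring centre and the side camera about 1.5 mm. The two cameras disagree with each other by 4–6 mm in absolute position, so I compared it with the ring in the same camera.
- **Network and fit problems:** the plate and mug detections each failed once in the top view. An early edge-based plate fit missed part of the shift, so I used image registration instead.
- **Bystanders:** the multimeter, mug and screwdriver look unmoved. The highest wrist force I read at the end of a move was about 6 N.

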